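Rebuild the idler stack on the bench fixture

TASK

Rebuild the idler on the upright pin of the green fixture: first take the rusty worn ring off the pin and put it in the yellow scrap bin. Then slide the new parts onto the pin one after another, each fully home and let go before the next: the black rubber ring at the bottom, then the aluminium belt pulley, then the brass spacer, and the red cap last on top. Leave the oil bottle, the wrench and the blue bin of fittings where they are.

Things in the scene. Friction and masses are not known exactly. Their poses are not given: they have to be found in the camera images.
- fixture: Green square steel plate 130 x 130 x 12 mm, fixed to the bench, with an upright bright steel pin of diameter 16 mm in its middle; the pin rises 60 mm above the plate (top 72 mm above the bench) and its last 5 mm taper to 8 mm diameter. Origin: centre of the plate's underside, on the pin's axis, at bench height; z up. Home heights of the parts' undersides in this frame: rubber ring 12, pulley 28, spacer 46, cap 62 mm.
- scrap_bin: Yellow open square bin, 160 x 160 mm outside, 50 mm high, walls 4 mm and floor about 4 mm thick, fixed to the bench. Origin: centre of its underside; z up, x and y along its sides.
- worn_ring: Rust-brown worn metal ring, outer diameter 58, hole 24, height 16 mm, about 200 g; at the start it lies flat on the fixture's plate around the pin. Origin: centre of its underside; z is its axis.
- rubber_ring: Black hard rubber ring, outer diameter 64, hole 24, height 16 mm, about 120 g, lying flat on the bench. Origin: centre of its underside; z is its axis. Starts with z up, like all the parts.
- pulley: Silver aluminium belt pulley with a groove round its rim, outer diameter 56 (44 in the groove, from 6 to 12 mm height), hole 24, height 18 mm, about 150 g, lying flat on the bench. Origin: centre of its underside; z is its axis.
- spacer: Brass spacer ring, outer diameter 40, hole 22, height 16 mm, about 100 g, lying flat on the bench. Origin: centre of its underside; z is its axis.
- cap: Red round plastic cap with a ribbed rim, outer diameter 40, height 24 mm, closed on top, with a blind hole of diameter 22 and 14 mm deep from below; about 50 g, standing hole down on the bench. Origin: centre of its underside; z is its axis, up. On the finished stack the pin enters it by 10 mm.
- oil_bottle: Bystander: blue plastic oil bottle with a white cap, 52 mm in diameter, 130 mm tall, standing beyond the parts. Origin: centre of its underside.
- wrench: Bystander: steel wrench 170 mm long lying flat beyond the parts. Origin: centre of its underside; it lies along its x axis.
- fittings_bin: Bystander: small open blue bin 90 x 120 x 50 mm with metal fittings in it, beyond the parts. Origin: centre of its underside.
There are look-alikes about, which are no part of the job. There is more than one size of the rubber_ring; the one meant has the size given above.

How it is judged:
On the way, in this order (a step that is already met when the one before it is completed fails the run):
1. the rusty ring lies released in the scrap bin (horizontal distance between worn_ring and scrap_bin below 0.07 m and z of worn_ring in the frame of scrap_bin below 0.035 m and contact force between worn_ring and the fingers below 0.3 N and linear speed of worn_ring below 0.03 m/s), for 0.2 s.
2. the black rubber ring is fully home on the pin and released (horizontal distance between rubber_ring and fixture below 0.007 m and z of rubber_ring in the frame of fixture between 0.009 and 0.015 m and angle between rubber_ring's own z axis and vertical below 0.1 rad and contact force between rubber_ring and the fingers below 0.3 N and linear speed of rubber_ring below 0.03 m/s), for 0.2 s.
3. the aluminium pulley is fully home on the pin and released (horizontal distance between pulley and fixture below 0.007 m and z of pulley in the frame of fixture between 0.025 and 0.031 m and angle between pulley's own z axis and vertical below 0.1 rad and contact force between pulley and the fingers below 0.3 N and linear speed of pulley below 0.03 m/s), for 0.2 s.
4. the brass spacer is fully home on the pin and released (horizontal distance between spacer and fixture below 0.007 m and z of spacer in the frame of fixture between 0.043 and 0.049 m and angle between spacer's own z axis and vertical below 0.1 rad and contact force between spacer and the fingers below 0.3 N and linear speed of spacer below 0.03 m/s), for 0.2 s.
5. the red cap is fully home on the pin and released (horizontal distance between cap and fixture below 0.007 m and z of cap in the frame of fixture between 0.059 and 0.065 m and angle between cap's own z axis and vertical below 0.1 rad and contact force between cap and the fingers below 0.3 N and linear speed of cap below 0.03 m/s), for 0.2 s.
At the end, for the whole second after the job is handed in: Rusty ring in the yellow bin (within 70 mm of its centre, underside below 35 mm); rubber ring, pulley, spacer, cap on the pin, bottom to top, each within 7 mm of its axis, within 3 mm of home height, tilted under 0.1 rad; all released and at rest (horizontal distance between worn_ring and scrap_bin below 0.07 m and z of worn_ring in the frame of scrap_bin below 0.035 m and horizontal distance between each of rubber_ring, pulley, spacer, cap and fixture below 0.007 m and z of rubber_ring in the frame of fixture between 0.009 and 0.015 m and angle between each of rubber_ring, pulley, spacer, cap's own z axis and vertical below 0.1 rad and z of pulley in the frame of fixture between 0.025 and 0.031 m and z of spacer in the frame of fixture between 0.043 and 0.049 m and z of cap in the frame of fixture between 0.059 and 0.065 m and linear speed of each of worn_ring, rubber_ring, pulley, spacer, cap below 0.02 m/s); the robot touches nothing.
It fails at once if the oil bottle is shifted more than 25 mm (distance of oil_bottle from where it was at the start of the episode above 0.025 m).
It fails at once if the wrench is shifted more than 25 mm (distance of wrench from where it was at the start of the episode above 0.025 m).
It fails at once if the bin of fittings is shifted more than 25 mm (distance of fittings_bin from where it was at the start of the episode above 0.025 m).
It also fails if it takes over 115 s, if anything falls off the work surface, if the arm or the gripper's body presses on something with over 40 N, if the wrist force passes 120 N, or if a joint passes its speed limit or range.

ROBOT

A 6-joint arm with a two-finger parallel gripper is mounted at the origin on the work surface. World frame = base frame: x ahead of the robot, y to its left, z up, the work surface at z = 0. Lengths are in m, angles in rad, forces in N, time in s.
With the tool pointing down it reaches from about 0.225 to 0.875 m from the base axis. Payload 3.4 kg.
Tool frame: the origin (TCP) lies on the mounting face of the last link; the fingertips stand 173 mm ahead of it and the grasp point (between the pads) lies 155 mm ahead of it; x points along the fingers, y is the direction in which the jaws open and shut, and the axes are right-handed (so a half turn about x gives the same grasp; the last joint's range is limited). The gripper opens to 85 mm and grips with 20 to 120 N. Pads are 22 mm wide; open, the fingers measure 114 mm over their backs; the gripper's body (76 mm by 85 mm) begins 54 mm behind the grasp point. The pads swing forward as they close: fully open they stand 13 mm farther back than shut.
Start: joints at [-1.303, 0.276, 1.505, -0, 1.361, -0.121], TCP at [0.218, -0.532, 0.405] pointing down, gripper open.
Joint ranges: [-2.89, 2.89], [-0.75, 2.08], [0.22, 2.7], [-1.18, 4.32], [0.11, 2.71], [-2.7, 2.7]. Speed limits (rad/s): [2.57, 2.57, 3.14, 3.14, 3.14, 3.14].

INTERFACE

Orientations are given as a unit quaternion [w, x, y, z].
In Python, from rig import manip gives the robot as it stands.
- The arm moves only by the tool arm_command, never from a script. Its argument "targets" is a list of rows, each an object with "dp": the shift along the tool's x, y, z in m, a list of three; "turn": the turn, a rotation vector about the tool's x, y, z in degrees, a list of three; "grip": the opening, from -1 (shut) to 1 (fully open). In form: [{"dp": [tx, ty, tz], "turn": [wx, wy, wz], "grip": grip}, ...]. A call has 1 to 8 rows; each row shifts and turns the commanded pose from where the row before left it, along the tool's axes as they then stand; what a row does not reach is not made up. A row lasts 1/10 s, in which the tool goes at most 50 mm and 8.59 degrees, less where a joint would pass 70% of its speed; a pose out of reach is approached as far as the arm can. A call with a gripper value outside its range is refused whole. The fingers move at their own pace and stop on an object; "grip_force" is the grip in N (left out, the last holds). Time passes only in rows, so rows that do not move let the fingers close. It gives the time, the measured TCP pose, the force and the opening at its end, in the units of the state.
- manip.get_state(): the state, without advancing time (a new reading comes with each control period).
- manip.get_image(name): name is "side" or "top" or "wrist"; returns the picture (400x640x3 uint8, red, green, blue); there is no depth.
- manip.calibration(name): a dict with "fx", "fy", "cx", "cy" (pixels), "R" (3x3) and "t" (3): a world point X has camera coordinates R X + t. Camera axes: x right, y down, z forward; pixel columns grow to the right and rows downward; lengths in m; the calibration is good to about 2 mm. A picture is of the moment at which its call begins: read the wrist's pose just before it. calibration takes no time and is no camera call; for the wrist camera it gives the pose at the moment of the call.
- manip.sign_off(): hands the job in, once; it reports no verdict.
The state is a dict: "clock": time; "qpos": joint angles; "qd": joint speeds; "effort": joint torques, N m; "position": TCP position; "ee_rot": TCP orientation; "contact_force": force on the tool from outside, world axes, zero at the start; "moment": the same for the moment, N m; "width": finger opening in m.
Only numpy, scipy, OpenCV 4.12 (cv2) and the standard library are available. Lean on these libraries where they do the work, as an engineer would, in place of code of your own. Each camera call takes 0.05 s, during which the arm holds its last target.

## Working session

There is one attempt and no reset: what is moved stays moved. The work goes in short steps, Python scripts to look and compute and a tool call to move; the robot and the scene stay as the last step left them, time stands still between calls to the robot, and variables do not carry over. Pictures are saved under pics/ and viewed, and the job is handed in when it is done.

Besides the shell and the picture viewer there is one more tool, called after ">>>" as name(argument=value, ...), one argument or row to a line, values as JSON. arm_command: Moves the arm, as the interface text tells. Its arguments: {"type":"object","properties":{"targets":{"type":"array"},"grip_force":{"type":"number"}},"required":["targets"]}

```bash
mkdir -p pics; ls
python3 - <<'E'
from rig import manip
import cv2
s=manip.get_state(); print(s)
for n in ["side","top","wrist"]:
    c=manip.calibration(n); print(n,c)
    cv2.imwrite(f"pics/{n}0.png",manip.get_image(n)[:,:,::-1])
E
```

```text
pics
{'clock': 0.0, 'qpos': array([-1.30300951e+00,  2.76603507e-01,  1.50615489e+00,  2.93704152e-05,
        1.36072653e+00, -1.21007699e-01]), 'qd': array([-0.00078006,  0.00012551,  0.00150026, -0.0023226 , -0.00025512,
       -0.00139817]), 'effort': array([-8.91636846e-04, -4.16782594e+01, -2.45807648e+01, -1.30715262e-04,
        1.10842785e-02,  1.46020523e-05]), 'position': array([ 0.21790388, -0.53187162,  0.4038259 ]), 'ee_rot': array([-0.13592532, -0.6937491 , -0.13726125,  0.69382696]), 'contact_force': array([0.19405595, 0.33708636, 0.35340867]), 'moment': array([ 0.0323306 ,  0.02353293, -0.01724432]), 'width': 0.08516985928274143}
side {'fx': 465.39005433530974, 'fy': 465.39005433530974, 'cx': 315.39184985863045, 'cy': 198.06774667596298, 'R': array([[-0.76488478, -0.64400043,  0.01465331],
       [-0.40653614,  0.46495123, -0.78647868],
       [ 0.49967953, -0.60752267, -0.61744357]]), 't': array([0.46409995, 0.28179783, 0.72751783])}
top {'fx': 466.3297196335589, 'fy': 466.3297196335589, 'cx': 315.26238005709513, 'cy': 201.90161924729406, 'R': array([[ 0.07469958, -0.99720257,  0.00264779],
       [-0.97494247, -0.07358952, -0.20993274],
       [ 0.20954032,  0.01310045, -0.97771224]]), 't': array([-0.0361706 ,  0.62826697,  1.05190932])}
wrist {'fx': 283.1929388115694, 'fy': 283.1929388115694, 'cx': 318.06875864824, 'cy': 208.61161514470007, 'R': array([[ 0.37939146, -0.92523476, -0.0016612 ],
       [-0.87745376, -0.36036728,  0.31656015],
       [-0.2934911 , -0.1186426 , -0.94857098]]), 't': array([-0.57428961, -0.0412112 ,  0.38033121])}
```

View pics/top0.png

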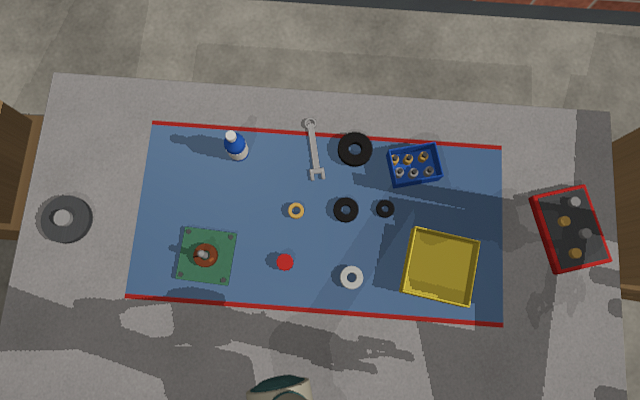

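View pics/side0.png

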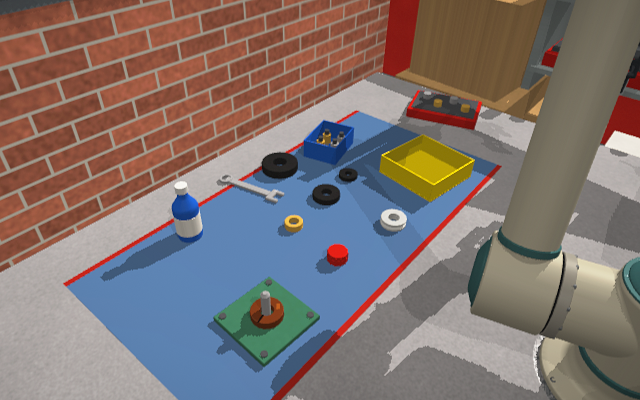

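View pics/wrist0.png

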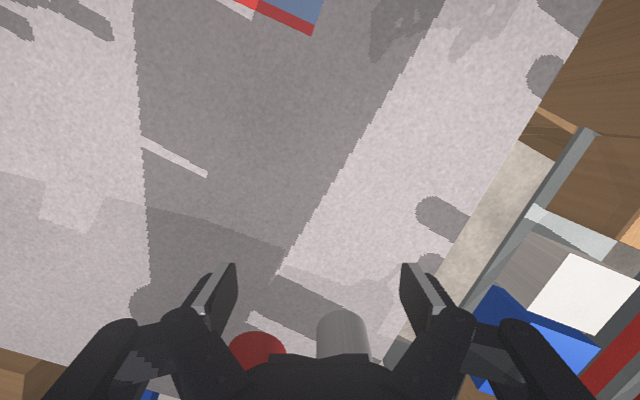

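The top view shows the fixture at about (205,255), yellow bin (440,266), pulley (351,277), cap (285,262) and spacer (296,210). There are three black rings, at (355,149), (345,209) and (385,208). I'll measure them on enlarged crops.

```bash
cat > h.py <<'E'
import numpy as np, cv2
from rig import manip
def ray(n,uv,z,cal=None):
    c=cal or manip.calibration(n); R=np.array(c['R']);t=np.array(c['t'])
    d=R.T@np.array([(uv[0]-c['cx'])/c['fx'],(uv[1]-c['cy'])/c['fy'],1]); o=-R.T@t
    return o+d*(z-o[2])/d[2]
def proj(n,X,cal=None):
    c=cal or manip.calibration(n); p=np.array(X)@np.array(c['R']).T+np.array(c['t'])
    return np.stack([c['fx']*p[...,0]/p[...,2]+c['cx'],c['fy']*p[...,1]/p[...,2]+c['cy']],-1)
def circ(x,y,z,d,n=60):
    a=np.linspace(0,2*np.pi,n); return np.stack([x+d/2*np.cos(a),y+d/2*np.sin(a),0*a+z],-1)
def crop(img,u0,v0,w,h,k,name,curves=()):
    im=cv2.resize(img[v0:v0+h,u0:u0+w,::-1],None,fx=k,fy=k,interpolation=cv2.INTER_CUBIC)
    for c,col in curves:
        cv2.polylines(im,[np.round(((c-[u0,v0]+.5)*k)-.5).astype(np.int32)],False,col,1)
    cv2.imwrite(f"pics/{name}.png",im)
E
python3 - <<'E'
from h import *
for nm,uv,z in [("big",(355,149),.016),("mid",(345.5,209.5),.012),("small",(385,208.5),.01),("pulley",(351,277.5),.015),("spacer",(296,210.5),.014),("cap",(285,262),.02),("ring",(205,254),.025),("bin",(440,266),.03)]:
    print(nm,ray("top",uv,z).round(4))
top=cv2.imread("pics/top0.png")[:,:,::-1]
crop(top,270,130,135,165,5,"c1"); 
crop(top,160,215,100,80,8,"c2")
E
```

```text
big [ 0.7866 -0.0799  0.016 ]
mid [ 0.6272 -0.0654  0.012 ]
small [ 0.6376 -0.1645  0.01  ]
pulley [ 0.4596 -0.0888  0.015 ]
spacer [0.6149 0.0582 0.014 ]
cap [0.4845 0.0739 0.02  ]
ring [0.4888 0.2692 0.025 ]
bin [ 0.5022 -0.3     0.03  ]
```

Run:
```python
import cv2
im=cv2.imread("pics/c1.png");print(im.shape)
cv2.imwrite("pics/c1b.png",im[:400]);cv2.imwrite("pics/c1c.png",im[350:])
```

```text
(825, 675, 3)
```

View pics/c1b.png

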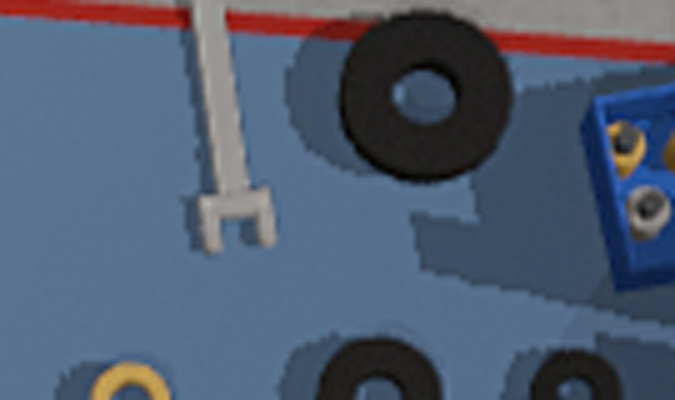

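View pics/c1c.png

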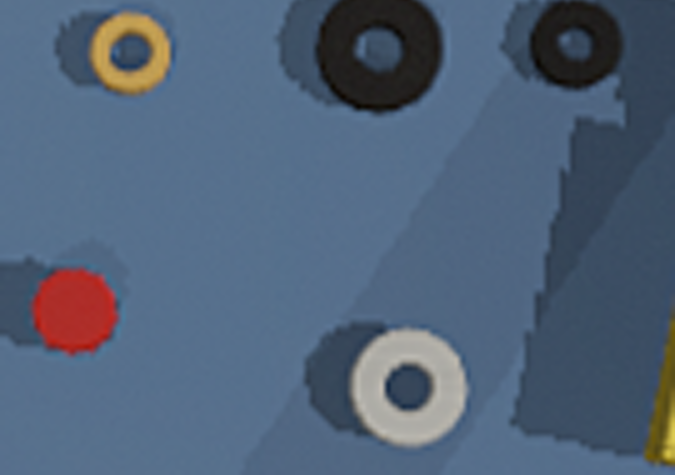

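View pics/c2.png

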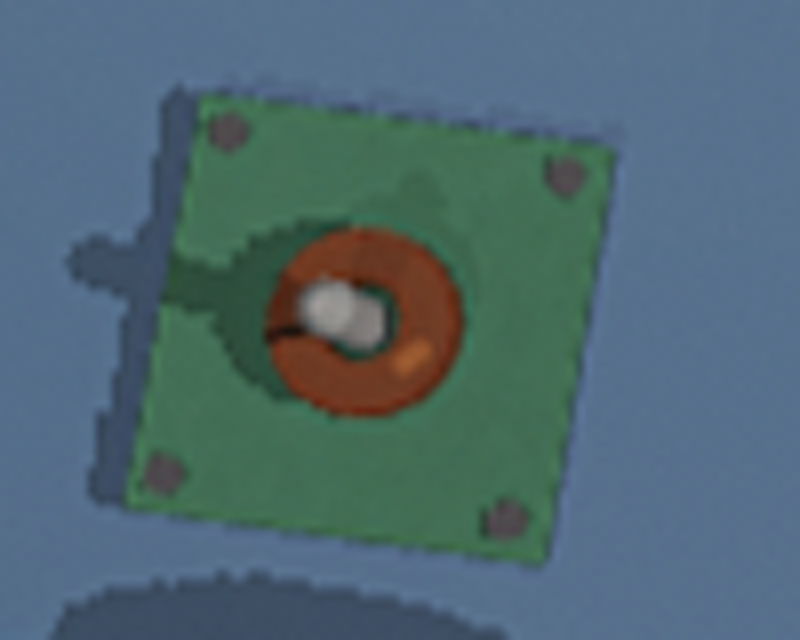

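```bash
cat > fit.py <<'E'
from h import *
top=cv2.imread("pics/top0.png")[:,:,::-1]
# crop px -> full
f=lambda x,y,u0,v0,k:((x+.5)/k-.5+u0,(y+.5)/k-.5+v0)
cal=manip.calibration("top")
M={"mid":(380,350+47,.016,.064),"pulley":(410,350+387,.018,.056),"spacer":(131,350+53,.016,.040),"cap":(76,350+310,.024,.040),"small":(576,350+44,.012,.046),"big":(426,97,.02,.085)}
cur=[]
P={}
for k,(x,y,z,d) in M.items():
    p=ray("top",f(x,y,270,130,5),z,cal);P[k]=p;print(k,p.round(4))
    cur.append((proj("top",circ(p[0],p[1],z,d),cal),(0,255,255)))
    cur.append((proj("top",circ(p[0],p[1],z,.024),cal),(0,255,0)))
crop(top,270,130,135,165,5,"o1",cur)
im=cv2.imread("pics/o1.png");cv2.imwrite("pics/o1.png",im[300:])
cs=[(205,94),(618,148),(546,566),(126,508)]
C=np.array([ray("top",f(x,y,160,215,8),.012,cal) for x,y in cs]);print("fixture",C.mean(0).round(4),np.linalg.norm(C-np.roll(C,1,0),axis=1).round(4))
r=ray("top",f(366,322,160,215,8),.028,cal);print("ring",r.round(4)); pt=ray("top",f(327,305,160,215,8),.072,cal);print("pintop",pt.round(4))
e=C[1]-C[0];print("yaw",np.degrees(np.arctan2(e[1],e[0])))
m=C.mean(0)
crop(top,160,215,100,80,8,"o2",[(proj("top",circ(r[0],r[1],.028,.058),cal),(0,255,255)),(proj("top",circ(m[0],m[1],.072,.008),cal),(255,0,0)),(proj("top",circ(m[0],m[1],.067,.016),cal),(255,0,0)),(proj("top",np.vstack([C,C[:1]]),cal),(0,255,255))])
crop(top,390,215,100,100,7,"c3")
E
python3 fit.py
```

```text
mid [ 0.6277 -0.0653  0.016 ]
pulley [ 0.4607 -0.09    0.018 ]
spacer [0.6153 0.0587 0.016 ]
cap [0.4851 0.0742 0.024 ]
small [ 0.6374 -0.1637  0.012 ]
big [ 0.7852 -0.0791  0.02  ]
fixture [0.4868 0.2687 0.012 ] [0.1284 0.1301 0.1289 0.1295]
ring [0.4867 0.2674 0.028 ]
pintop [0.4872 0.2688 0.072 ]
yaw -93.17366756459606
```

View pics/o1.png

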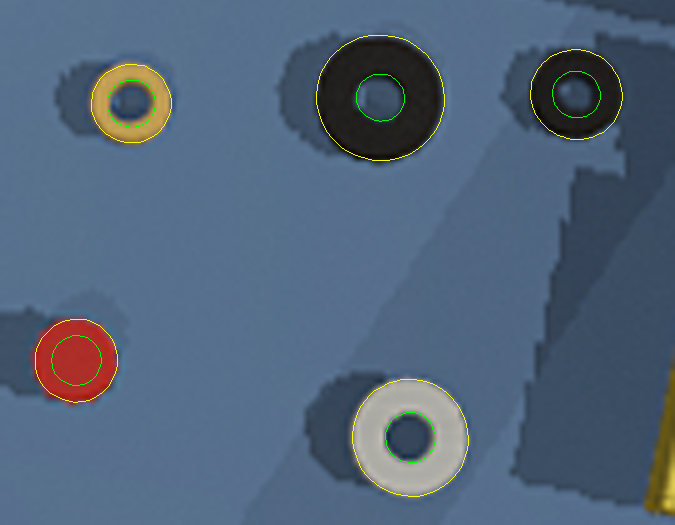

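View pics/o2.png

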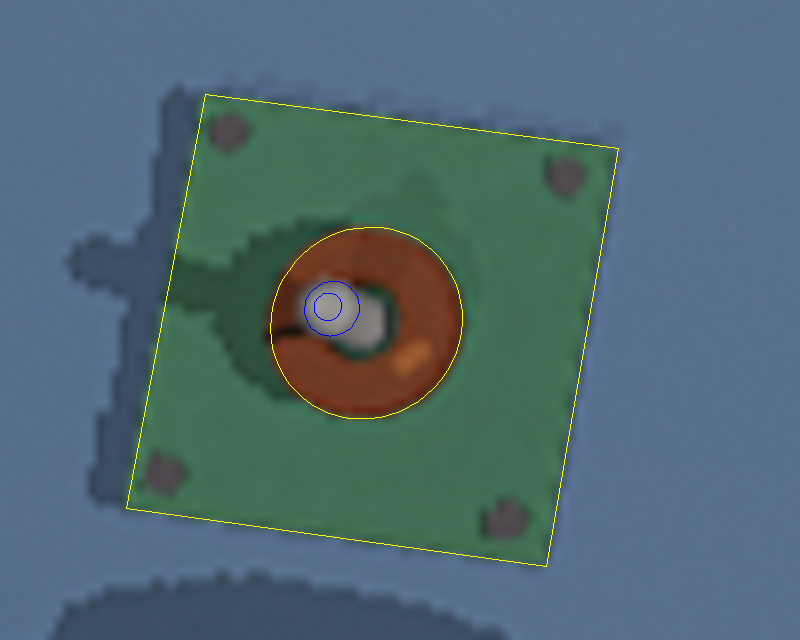

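View pics/c3.png

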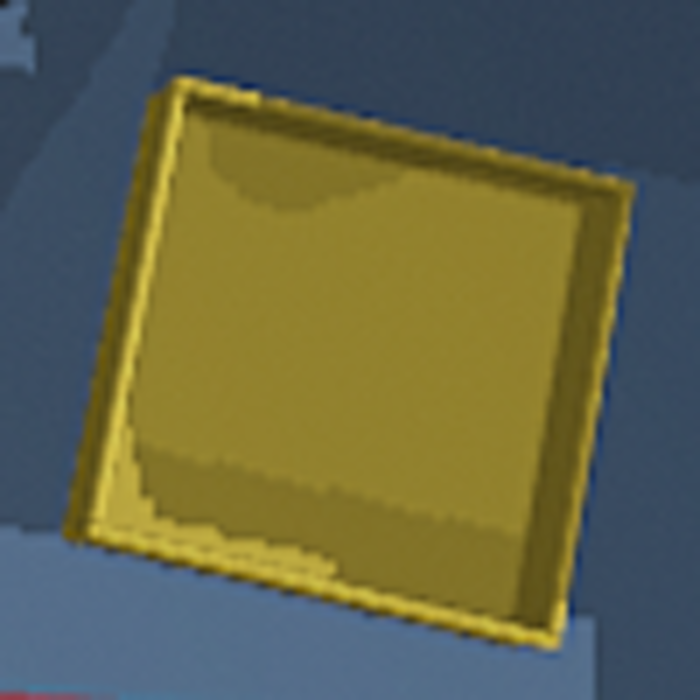

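```bash
cat >> h.py <<'E'
from scipy.spatial.transform import Rotation as Ro
def TR(s): 
    q=s['ee_rot']; return Ro.from_quat([q[1],q[2],q[3],q[0]]).as_matrix()
def go(x,y,z):
    s=manip.get_state(); R=TR(s); d=np.array([x,y,z])-s['position']
    print("t",s['clock'].__round__(2),"pos",s['position'].round(4),"F",s['contact_force'].round(1),"w",round(s['width'],4),"dp_tool_mm",(R.T@d*1000).round(1), "tilt turn->down deg",np.degrees(np.cross(R[:,0],[0,0,-1])@R).round(2),"yaw of y",np.degrees(np.arctan2(R[1,1],R[0,1])).round(2))
E
python3 - <<'E'
from h import *
print(TR(manip.get_state()).round(4))
print(ray("top",((364.5)/7-.5+390,(361.5)/7-.5+215),.05).round(4))
go(.4868,.2685,.30)
E
```

```text
[[-4.000e-04  3.791e-01 -9.254e-01]
 [ 1.300e-03 -9.254e-01 -3.791e-01]
 [-1.000e+00 -1.400e-03 -1.000e-04]]
[ 0.5002 -0.2985  0.05  ]
t 0.15 pos [ 0.2179 -0.5319  0.404 ] F [-0.4  0.7 -0.1] w 0.0851 dp_tool_mm [ 105.  -638.6 -552.2] tilt turn->down deg [ 0.   -0.01  0.08] yaw of y -67.72
```

>>> arm_command(
  targets=[
    {"dp": [0, 0, 0], "turn": [7.43, 0, 0], "grip": 1},
    {"dp": [0, 0, 0], "turn": [7.43, 0, 0], "grip": 1},
    {"dp": [0, 0, 0], "turn": [7.42, 0, 0], "grip": 1},
    {"dp": [0, -0.047, -0.016], "turn": [0, 0, 0], "grip": 1},
    {"dp": [0, -0.047, -0.016], "turn": [0, 0, 0], "grip": 1},
    {"dp": [0, -0.047, -0.016], "turn": [0, 0, 0], "grip": 1},
    {"dp": [0, -0.047, -0.016], "turn": [0, 0, 0], "grip": 1},
    {"dp": [0, -0.047, -0.016], "turn": [0, 0, 0], "grip": 1},
  ],
  grip_force=40,
)

```text
clock: 0.95
position: [0.2981, -0.2952, 0.4045]
ee_rot: [-0.0, 0.707, -0.0, -0.707]
contact_force: [1.1, 0.2, 0.3]
width: 0.0854
```

>>> arm_command(
  targets=[
    {"dp": [0, -0.047, -0.016], "turn": [0, 0, 0], "grip": 1},
    {"dp": [0, -0.047, -0.016], "turn": [0, 0, 0], "grip": 1},
    {"dp": [0, -0.047, -0.016], "turn": [0, 0, 0], "grip": 1},
    {"dp": [0, -0.047, -0.016], "turn": [0, 0, 0], "grip": 1},
    {"dp": [0, -0.047, -0.016], "turn": [0, 0, 0], "grip": 1},
    {"dp": [0, -0.047, -0.016], "turn": [0, 0, 0], "grip": 1},
    {"dp": [0, -0.047, -0.016], "turn": [0, 0, 0], "grip": 1},
    {"dp": [0, -0.047, -0.016], "turn": [0, 0, 0], "grip": 1},
  ],
)

```text
clock: 1.75
position: [0.426, 0.0811, 0.4047]
ee_rot: [0.0, 0.707, -0.0, -0.707]
contact_force: [0.3, -0.3, -0.1]
width: 0.0855
```

```bash
python3 -c "
from h import *
go(.4868,.2685,.30)"
```

```text
t 1.75 pos [0.426  0.0811 0.4047] F [ 0.3 -0.3 -0.1] w 0.0855 dp_tool_mm [ 104.7 -187.5  -60.8] tilt turn->down deg [-0.   -0.03 -0.02] yaw of y -89.98
```

>>> arm_command(
  targets=[
    {"dp": [0.021, -0.0375, -0.0122], "turn": [0, 0, 0], "grip": 1},
    {"dp": [0.021, -0.0375, -0.0122], "turn": [0, 0, 0], "grip": 1},
    {"dp": [0.021, -0.0375, -0.0122], "turn": [0, 0, 0], "grip": 1},
    {"dp": [0.021, -0.0375, -0.0122], "turn": [0, 0, 0], "grip": 1},
    {"dp": [0.021, -0.0375, -0.0122], "turn": [0, 0, 0], "grip": 1},
    {"dp": [0, 0, 0], "turn": [0, 0, 0], "grip": 1},
  ],
)

```text
clock: 2.35
position: [0.4874, 0.2698, 0.2962]
ee_rot: [-0.001, -0.706, -0.001, 0.708]
contact_force: [-0.2, -0.4, -0.4]
width: 0.0853
```

```bash
cat > wl.py <<'E'
import sys
from h import *
# usage: wl.py name x y z d [x y z d ...] : overlay circles on wrist image
c=manip.calibration("wrist"); im=manip.get_image("wrist")
v=list(map(float,sys.argv[2:])); cur=[(proj("wrist",circ(*v[i:i+4]),c),(0,255,255)) for i in range(0,len(v),4)]
crop(im,120,0,400,300,2,sys.argv[1],cur)
E
python3 wl.py w1 .4868 .2685 .028 .058 .4868 .2685 .072 .008 .4868 .2685 .067 .016; python3 -c "
from h import *
go(.4868,.2685,.2)"
```

```text
t 2.4 pos [0.4869 0.268  0.2975] F [-0.4 -0.8  0. ] w 0.0854 dp_tool_mm [97.5 -0.7 -0.3] tilt turn->down deg [ 0.    0.22 -0.09] yaw of y -89.83
```

View pics/w1.png

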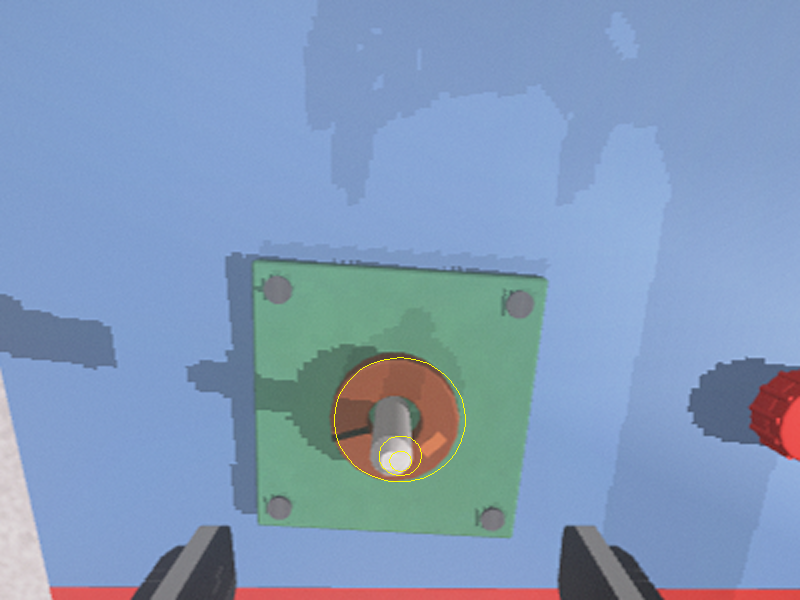

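>>> arm_command(
  targets=[
    {"dp": [0.03, -0.001, 0], "turn": [0, 0, 0], "grip": 1},
    {"dp": [0.03, 0, 0], "turn": [0, 0, 0], "grip": 1},
    {"dp": [0.03, 0, 0], "turn": [0, 0, 0], "grip": 1},
    {"dp": [0.02, 0, 0], "turn": [0, 0, 0], "grip": 1},
    {"dp": [0.004, 0, 0], "turn": [0, 0, 0], "grip": 1},
    {"dp": [0, 0, 0], "turn": [0, 0, 0], "grip": 1},
    {"dp": [0, 0, 0], "turn": [0, 0, 0], "grip": 1},
  ],
)

```text
clock: 3.1
position: [0.4877, 0.2671, 0.1871]
ee_rot: [-0.0, 0.708, 0.0, -0.706]
contact_force: [0.6, 0.6, 0.1]
width: 0.0853
```

```bash
python3 -c "
from h import *
go(.4868,.2695,.1825)"; python3 wl.py w2 .4868 .2695 .028 .058
```

```text
t 3.1 pos [0.4877 0.2671 0.1871] F [0.6 0.6 0.1] w 0.0853 dp_tool_mm [ 4.6 -2.4  0.9] tilt turn->down deg [ 0.   -0.14  0.04] yaw of y -90.03
```

View pics/w2.png

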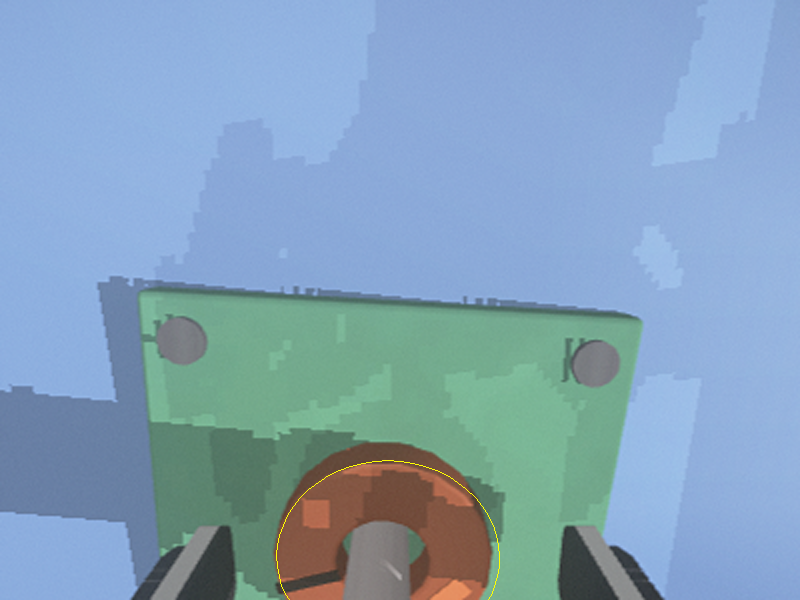

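Run:
```python
from h import *
for i in range(4):
    c=manip.calibration("wrist"); s=manip.get_state(); R=TR(s)
    Rc=np.array(c['R']); o=-Rc.T@np.array(c['t'])
    print((R.T@(o-s['position'])*1000).round(2), (Rc@R).round(4).tolist(), s['position'].round(4))
    manip.get_image("wrist")
```

```text
[ 31.08  -0.09 -81.47] [[-0.0006, 1.0, -0.0004], [-0.3166, 0.0002, 0.9486], [0.9486, 0.0007, 0.3166]] [0.4877 0.2673 0.1873]
[ 31.05  -0.1  -81.51] [[-0.0006, 1.0, -0.0004], [-0.3166, 0.0002, 0.9486], [0.9486, 0.0007, 0.3166]] [0.4876 0.2674 0.1872]
[ 3.107e+01 -6.000e-02 -8.148e+01] [[-0.0006, 1.0, -0.0003], [-0.3166, 0.0001, 0.9485], [0.9485, 0.0007, 0.3166]] [0.4875 0.2674 0.1871]
[ 3.111e+01 -6.000e-02 -8.147e+01] [[-0.0006, 1.0, -0.0003], [-0.3167, 0.0001, 0.9485], [0.9485, 0.0007, 0.3167]] [0.4874 0.2675 0.1869]
```

>>> arm_command(
  targets=[
    {"dp": [0.0045, -0.0035, 0.0005], "turn": [0, 0, 0], "grip": 1},
    {"dp": [0, 0, 0], "turn": [0, 0, 0], "grip": 1},
    {"dp": [0, 0, 0], "turn": [0, 0, 0], "grip": 1},
  ],
)

```text
clock: 3.65
position: [0.4864, 0.271, 0.1809]
ee_rot: [-0.0, -0.707, -0.0, 0.707]
contact_force: [0.1, -0.2, 0.0]
width: 0.0853
```

```bash
python3 -c "
from h import *
go(.4868,.2710,.1825)"; python3 wl.py w3 .4868 .2710 .028 .058  .4868 .2710 .067 .016
```

```text
t 3.65 pos [0.4864 0.271  0.1809] F [ 0.1 -0.2  0. ] w 0.0853 dp_tool_mm [-1.6  0.  -0.4] tilt turn->down deg [-0.    0.03 -0.02] yaw of y -89.98
```

View pics/w3.png

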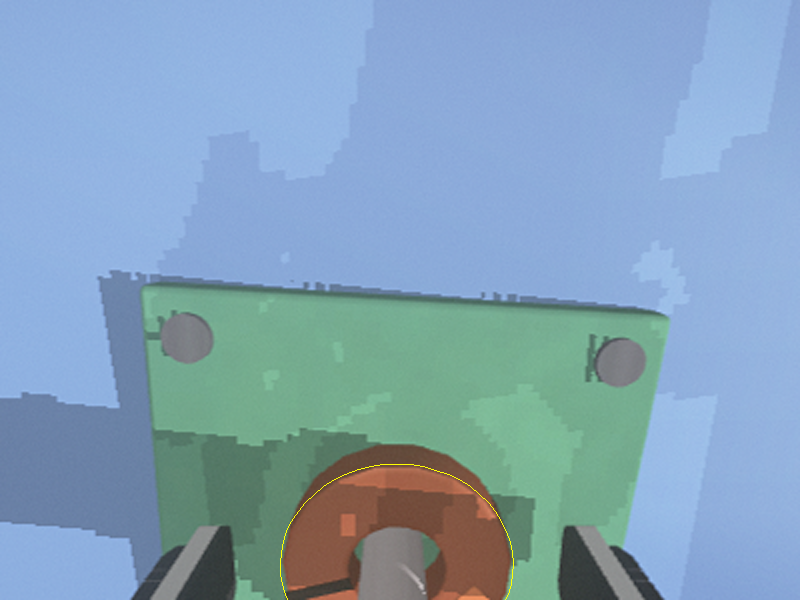

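>>> arm_command(
  targets=[
    {"dp": [-0.003, 0, 0], "turn": [0, 0, 0], "grip": 0.5},
    {"dp": [0, 0, 0], "turn": [0, 0, 0], "grip": 0.2},
    {"dp": [0, 0, 0], "turn": [0, 0, 0], "grip": 0.0},
    {"dp": [0, 0, 0], "turn": [0, 0, 0], "grip": 0.0},
    {"dp": [0, 0, 0], "turn": [0, 0, 0], "grip": 0.0},
    {"dp": [0, 0, 0], "turn": [0, 0, 0], "grip": 0.0},
  ],
)

```text
clock: 4.3
position: [0.4867, 0.2709, 0.1852]
ee_rot: [-0.0, 0.707, 0.0, -0.707]
contact_force: [-1.2, -0.8, 6.3]
width: 0.0567
```

```bash
python3 -c "
from h import *
go(.4868,.2710,.1825)"; python3 wl.py w4
python3 - <<'E'
from h import *
crop(manip.get_image("side"),190,250,160,120,5,"s1")
E
```

```text
t 4.3 pos [0.4867 0.2709 0.1852] F [-1.2 -0.8  6.3] w 0.0567 dp_tool_mm [ 2.7 -0.1 -0.1] tilt turn->down deg [-0.   -0.06  0.02] yaw of y -89.99
```

View pics/s1.png

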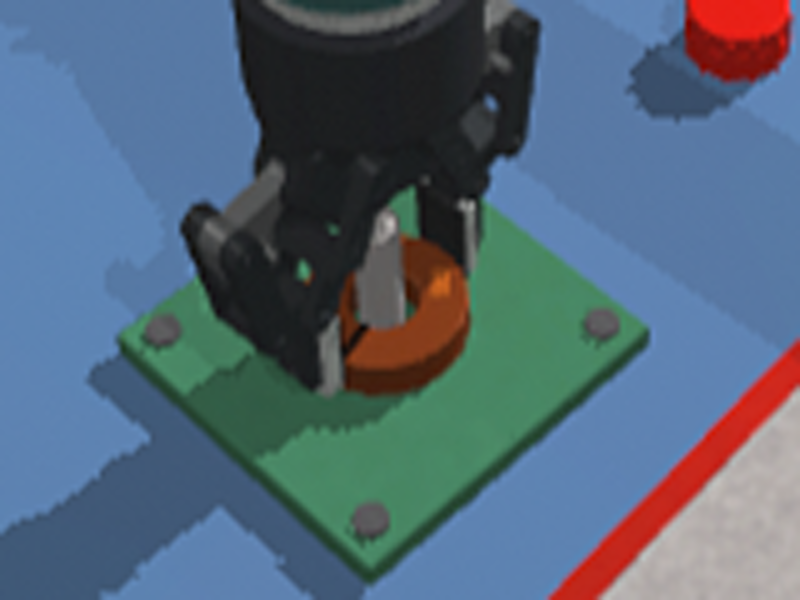

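View pics/w4.png

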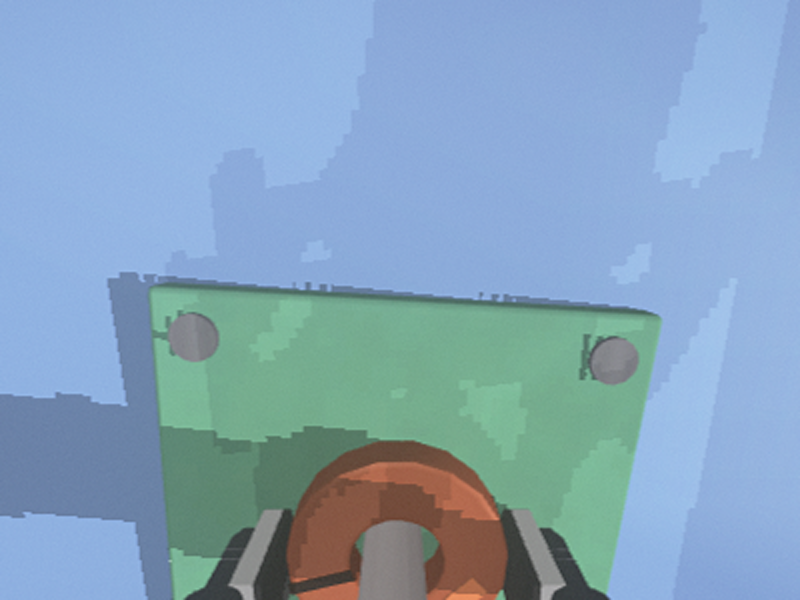

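>>> arm_command(
  targets=[
    {"dp": [-0.01, 0, 0], "turn": [0, 0, 0], "grip": 0.0},
    {"dp": [-0.02, 0, 0], "turn": [0, 0, 0], "grip": 0.0},
    {"dp": [-0.03, 0, 0], "turn": [0, 0, 0], "grip": 0.0},
    {"dp": [-0.03, 0, 0], "turn": [0, 0, 0], "grip": 0.0},
    {"dp": [0, 0.02, 0], "turn": [0, 0, 0], "grip": 0.0},
    {"dp": [0, 0.04, -0.005], "turn": [0, 0, 0], "grip": 0.0},
    {"dp": [0, 0.045, -0.005], "turn": [0, 0, 0], "grip": 0.0},
    {"dp": [0, 0.045, -0.005], "turn": [0, 0, 0], "grip": 0.0},
  ],
)

```text
clock: 5.2
position: [0.5011, 0.1197, 0.2745]
ee_rot: [0.001, 0.707, 0.0, -0.707]
contact_force: [1.4, 0.3, -3.3]
width: 0.0571
```

>>> arm_command(
  targets=[
    {"dp": [0, 0.045, 0], "turn": [0, 0, 0], "grip": 0.0},
    {"dp": [0, 0.05, 0], "turn": [0, 0, 0], "grip": 0.0},
    {"dp": [0, 0.05, 0], "turn": [0, 0, 0], "grip": 0.0},
    {"dp": [0, 0.05, 0], "turn": [0, 0, 0], "grip": 0.0},
    {"dp": [0, 0.05, 0], "turn": [0, 0, 0], "grip": 0.0},
    {"dp": [0, 0.05, 0], "turn": [0, 0, 0], "grip": 0.0},
    {"dp": [0, 0.05, 0], "turn": [0, 0, 0], "grip": 0.0},
    {"dp": [0, 0.045, 0], "turn": [0, 0, 0], "grip": 0.0},
  ],
)

```text
clock: 6.0
position: [0.5009, -0.2715, 0.2744]
ee_rot: [-0.0, 0.707, -0.0, -0.707]
contact_force: [0.4, 0.1, -2.9]
width: 0.0568
```

```bash
python3 -c "
from h import *
go(.5002,-.2970,.21)
cv2.imwrite('pics/t2.png',manip.get_image('top')[:,:,::-1])"; python3 wl.py w5
```

```text
t 6.0 pos [ 0.5009 -0.2715  0.2744] F [ 0.4  0.1 -2.9] w 0.0568 dp_tool_mm [64.4 25.5  0.7] tilt turn->down deg [-0.   -0.   -0.01] yaw of y -90.06
```

View pics/w5.png

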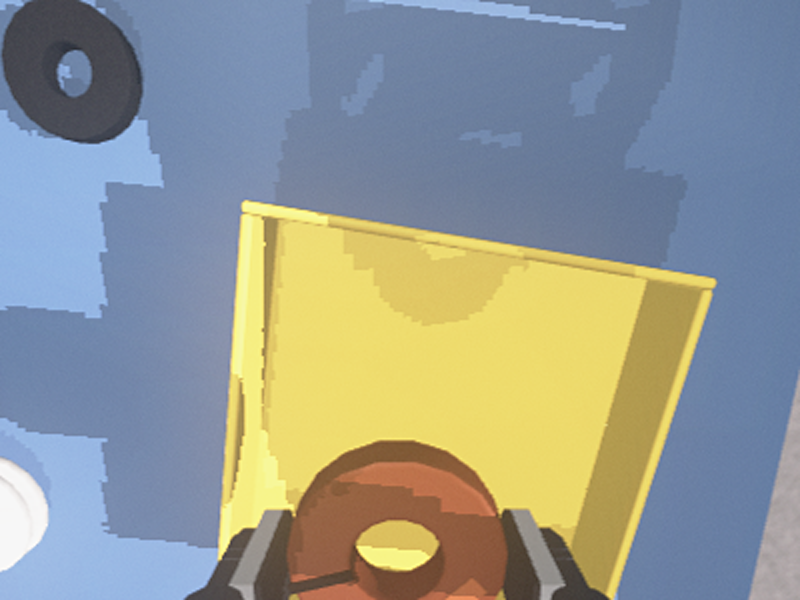

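View pics/t2.png

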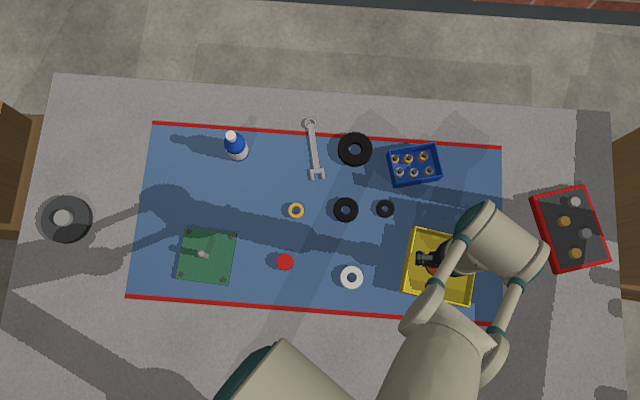

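>>> arm_command(
  targets=[
    {"dp": [0, 0.026, 0], "turn": [0, 0, 0], "grip": 0.0},
    {"dp": [0.03, 0, 0], "turn": [0, 0, 0], "grip": 0.0},
    {"dp": [0.03, 0, 0], "turn": [0, 0, 0], "grip": 0.0},
    {"dp": [0.02, 0, 0], "turn": [0, 0, 0], "grip": 0.0},
    {"dp": [0, 0, 0], "turn": [0, 0, 0], "grip": 0.0},
    {"dp": [0, 0, 0], "turn": [0, 0, 0], "grip": 0.8},
    {"dp": [0, 0, 0], "turn": [0, 0, 0], "grip": 0.8},
    {"dp": [0, 0, 0], "turn": [0, 0, 0], "grip": 0.8},
  ],
)

```text
clock: 6.9
position: [0.5022, -0.2955, 0.1961]
ee_rot: [0.001, 0.708, -0.001, -0.706]
contact_force: [0.3, 0.7, 1.0]
width: 0.0767
```

>>> arm_command(
  targets=[
    {"dp": [0, 0, 0], "turn": [0, 0, 0], "grip": 0.8},
    {"dp": [0, 0, 0], "turn": [0, 0, 0], "grip": 0.8},
    {"dp": [-0.02, 0, 0], "turn": [0, 0, 0], "grip": 0.8},
    {"dp": [-0.04, 0, 0], "turn": [0, 0, 0], "grip": 1},
    {"dp": [-0.04, 0, 0], "turn": [0, 0, 0], "grip": 1},
    {"dp": [0, 0, 0], "turn": [0, 0, 0], "grip": 1},
  ],
)

```text
clock: 7.5
position: [0.5032, -0.2964, 0.3003]
ee_rot: [0.003, 0.711, -0.003, -0.704]
contact_force: [-0.1, -0.6, 0.8]
width: 0.0851
```

```bash
python3 wl.py w6;python3 -c "
from h import *
go(.6277,-.0633,.28)"
```

```text
t 7.55 pos [ 0.5023 -0.2957  0.2976] F [ 0.1  0.6 -0.7] w 0.0855 dp_tool_mm [  17.3 -232.5 -125.3] tilt turn->down deg [ 0.   -0.34 -0.26] yaw of y -90.01
```

View pics/w6.png

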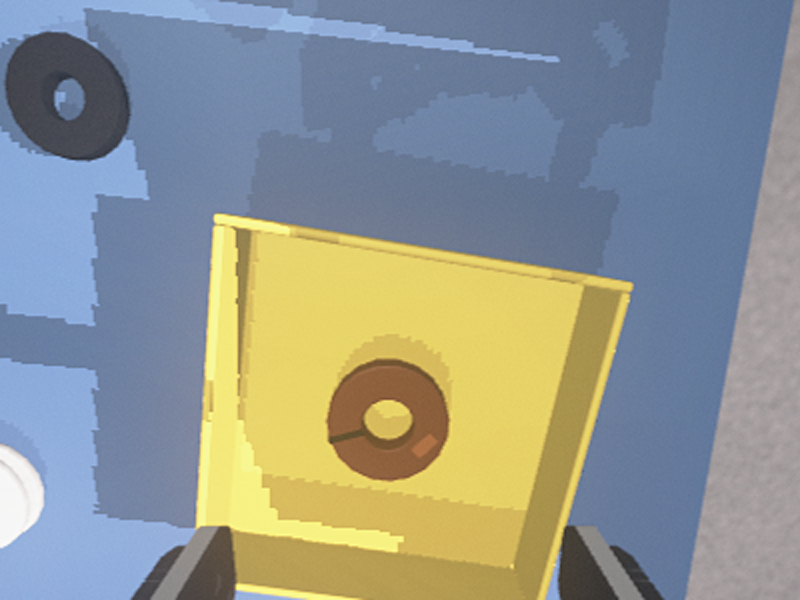

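The rusty ring lies flat near the bin centre, at about (388,420). Next is the rubber ring.

>>> arm_command(
  targets=[
    {"dp": [0, -0.039, -0.021], "turn": [0, 0, 0], "grip": 1},
    {"dp": [0, -0.039, -0.021], "turn": [0, 0, 0], "grip": 1},
    {"dp": [0, -0.039, -0.021], "turn": [0, 0, 0], "grip": 1},
    {"dp": [0, -0.039, -0.021], "turn": [0, 0, 0], "grip": 1},
    {"dp": [0, -0.039, -0.021], "turn": [0, 0, 0], "grip": 1},
    {"dp": [0, -0.037, -0.02], "turn": [0, 0, 0], "grip": 1},
    {"dp": [0, 0, 0], "turn": [0, 0, 0], "grip": 1},
    {"dp": [0, 0, 0], "turn": [0, 0, 0], "grip": 1},
  ],
)

```text
clock: 8.35
position: [0.6262, -0.0621, 0.2926]
ee_rot: [-0.001, -0.706, -0.001, 0.708]
contact_force: [-0.1, -0.7, 0.2]
width: 0.0858
```

```bash
python3 wl.py w7 .6277 -.0633 .016 .064 .6277 -.0633 .016 .024 ;python3 -c "
from h import *
go(.6277,-.0633,.175)"
```

```text
t 8.4 pos [ 0.6259 -0.0631  0.2929] F [-0.7 -0.8 -0.4] w 0.0854 dp_tool_mm [117.9   0.2  -2.1] tilt turn->down deg [ 0.    0.16 -0.02] yaw of y -89.95
```

View pics/w7.png

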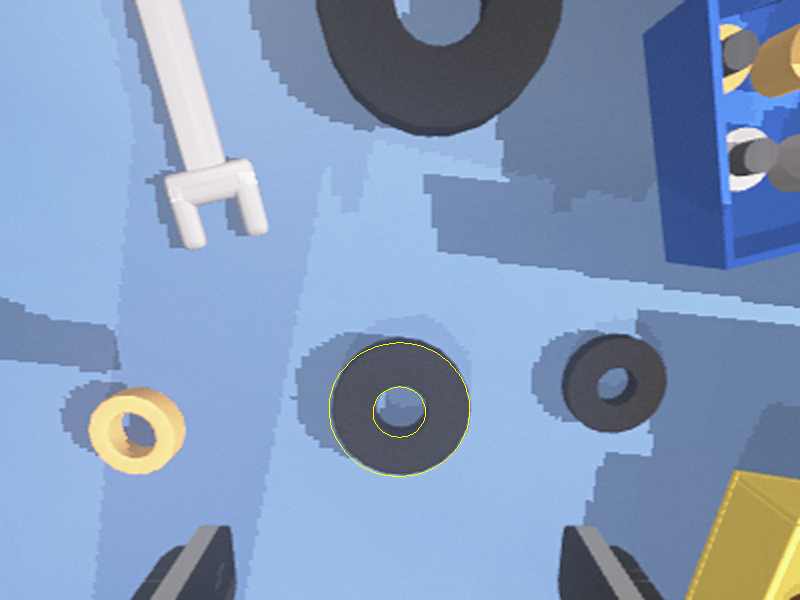

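>>> arm_command(
  targets=[
    {"dp": [0.035, 0, -0.0015], "turn": [0, 0, 0], "grip": 1},
    {"dp": [0.035, 0, 0], "turn": [0, 0, 0], "grip": 1},
    {"dp": [0.03, 0, 0], "turn": [0, 0, 0], "grip": 1},
    {"dp": [0.014, 0, 0], "turn": [0, 0, 0], "grip": 1},
    {"dp": [0, 0, 0], "turn": [0, 0, 0], "grip": 1},
    {"dp": [0, 0, 0], "turn": [0, 0, 0], "grip": 1},
  ],
)

```text
clock: 9.0
position: [0.6283, -0.064, 0.1809]
ee_rot: [-0.0, 0.708, -0.001, -0.707]
contact_force: [0.3, -0.4, 0.5]
width: 0.0855
```

```bash
python3 wl.py w8 .6277 -.0633 .016 .064 ;python3 -c "
from h import *
go(.6277,-.0633,.175)"
```

```text
t 9.05 pos [ 0.6286 -0.0639  0.1816] F [ 1.3 -0.1 -0.2] w 0.0853 dp_tool_mm [ 6.6 -0.6  1. ] tilt turn->down deg [ 0.   -0.15 -0.04] yaw of y -90.05
```

View pics/w8.png

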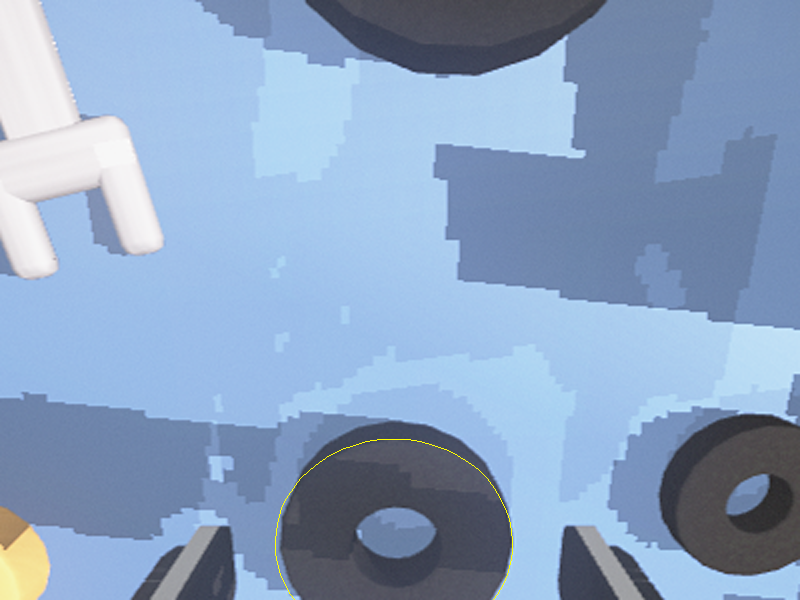

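>>> arm_command(
  targets=[
    {"dp": [0.004, 0, 0], "turn": [0, 0, 0], "grip": 1},
    {"dp": [0, 0, 0], "turn": [0, 0, 0], "grip": 0.7},
    {"dp": [0, 0, 0], "turn": [0, 0, 0], "grip": 0.2},
    {"dp": [0, 0, 0], "turn": [0, 0, 0], "grip": 0.1},
    {"dp": [0, 0, 0], "turn": [0, 0, 0], "grip": 0.1},
    {"dp": [0, 0, 0], "turn": [0, 0, 0], "grip": 0.1},
    {"dp": [0, 0, 0], "turn": [0, 0, 0], "grip": 0.1},
    {"dp": [0, 0, 0], "turn": [0, 0, 0], "grip": 0.1},
  ],
)

```text
clock: 9.85
position: [0.6281, -0.0631, 0.1778]
ee_rot: [0.0, 0.708, -0.0, -0.707]
contact_force: [-1.7, -0.2, 6.5]
width: 0.0623
```

```bash
python3 wl.py w9 .6277 -.0633 .016 .064 ;python3 -c "
from h import *
go(.6277,-.0633,.175)"
```

```text
t 9.9 pos [ 0.6281 -0.0631  0.1778] F [-2.2 -0.2  6.6] w 0.0618 dp_tool_mm [2.8 0.2 0.4] tilt turn->down deg [-0.   -0.08 -0.04] yaw of y -89.99
```

View pics/w9.png

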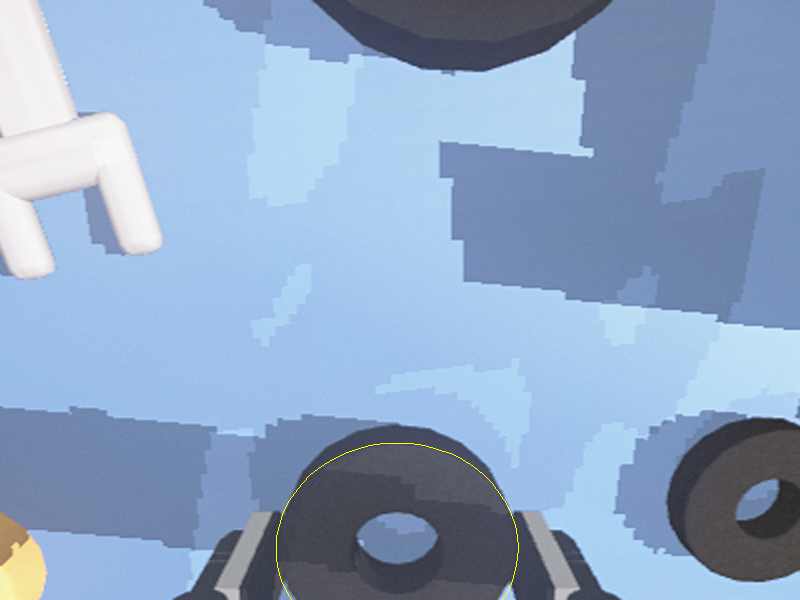

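>>> arm_command(
  targets=[
    {"dp": [-0.01, 0, 0], "turn": [0, 0, 0], "grip": 0.1},
    {"dp": [-0.025, 0, 0], "turn": [0, 0, 0], "grip": 0.1},
    {"dp": [-0.03, 0, 0], "turn": [0, 0, 0], "grip": 0.1},
    {"dp": [-0.025, 0, 0], "turn": [0, 0, 0], "grip": 0.1},
    {"dp": [0, -0.02, 0.008], "turn": [0, 0, 0], "grip": 0.1},
    {"dp": [0, -0.036, 0.015], "turn": [0, 0, 0], "grip": 0.1},
    {"dp": [0, -0.036, 0.015], "turn": [0, 0, 0], "grip": 0.1},
    {"dp": [0, -0.036, 0.015], "turn": [0, 0, 0], "grip": 0.1},
  ],
)

```text
clock: 10.7
position: [0.5731, 0.0668, 0.2654]
ee_rot: [0.0, -0.706, -0.0, 0.708]
contact_force: [-0.3, 0.4, -1.8]
width: 0.0621
```

>>> arm_command(
  targets=[
    {"dp": [0, -0.036, 0.015], "turn": [0, 0, 0], "grip": 0.1},
    {"dp": [0, -0.036, 0.015], "turn": [0, 0, 0], "grip": 0.1},
    {"dp": [0, -0.036, 0.015], "turn": [0, 0, 0], "grip": 0.1},
    {"dp": [0, -0.036, 0.015], "turn": [0, 0, 0], "grip": 0.1},
    {"dp": [0, -0.036, 0.015], "turn": [0, 0, 0], "grip": 0.1},
    {"dp": [0, -0.025, 0.012], "turn": [0, 0, 0], "grip": 0.1},
    {"dp": [0, 0, 0], "turn": [0, 0, 0], "grip": 0.1},
    {"dp": [0, 0, 0], "turn": [0, 0, 0], "grip": 0.1},
  ],
)

```text
clock: 11.5
position: [0.4867, 0.2706, 0.2655]
ee_rot: [-0.001, -0.707, -0.0, 0.708]
contact_force: [0.4, 0.6, -2.0]
width: 0.0614
```

```bash
python3 wl.py w10 .4872 .2712 .072 .008 .4872 .2712 .067 .016 ;python3 -c "
from h import *
go(.4874,.2712,.190)
crop(manip.get_image('side'),190,230,160,120,5,'s2')"
```

```text
t 11.55 pos [0.4873 0.2699 0.2657] F [-0.4 -0.4 -1.2] w 0.0617 dp_tool_mm [75.7 -1.3 -0.2] tilt turn->down deg [-0.    0.06 -0.06] yaw of y -89.94
```

View pics/w10.png

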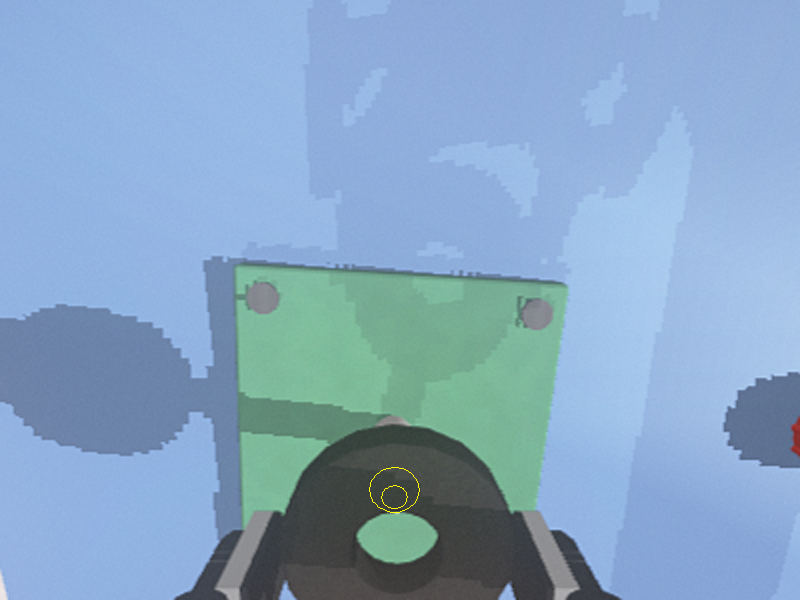

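View pics/s2.png

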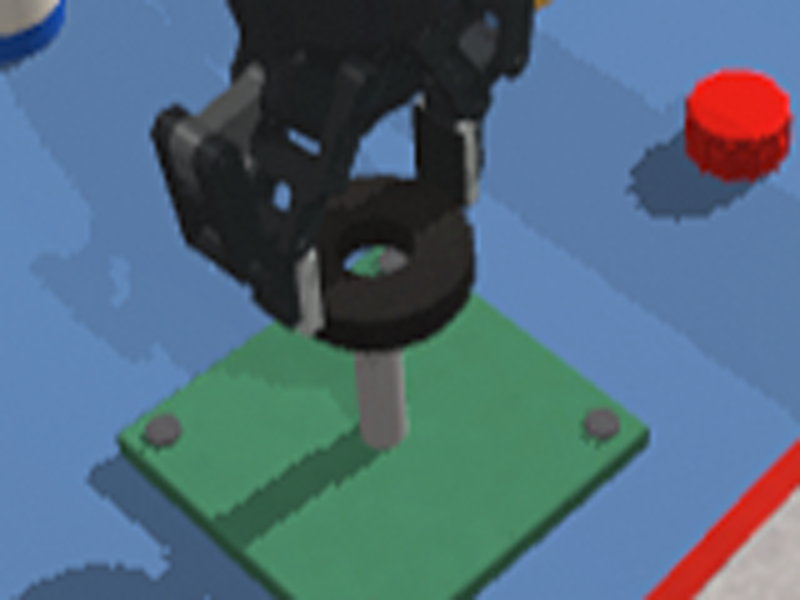

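>>> arm_command(
  targets=[
    {"dp": [0.012, -0.001, 0], "turn": [0, 0, 0], "grip": 0.1},
    {"dp": [0.012, 0, 0], "turn": [0, 0, 0], "grip": 0.1},
    {"dp": [0.01, 0, 0], "turn": [0, 0, 0], "grip": 0.1},
    {"dp": [0, 0, 0], "turn": [0, 0, 0], "grip": 0.1},
    {"dp": [0, 0, 0], "turn": [0, 0, 0], "grip": 0.1},
  ],
)

```text
clock: 12.1
position: [0.4881, 0.2706, 0.2314]
ee_rot: [-0.0, -0.707, 0.0, 0.708]
contact_force: [0.6, -0.2, -1.6]
width: 0.0619
```

```bash
python3 wl.py w11 ;python3 -c "
from h import *
go(.4874,.2712,.190)
crop(manip.get_image('side'),190,230,160,120,5,'s3')"
```

```text
t 12.15 pos [0.4883 0.2707 0.232 ] F [-1.3  0.1 -2.2] w 0.0616 dp_tool_mm [42.  -0.5  0.9] tilt turn->down deg [-0.    0.01 -0.01] yaw of y -90.03
```

View pics/w11.png

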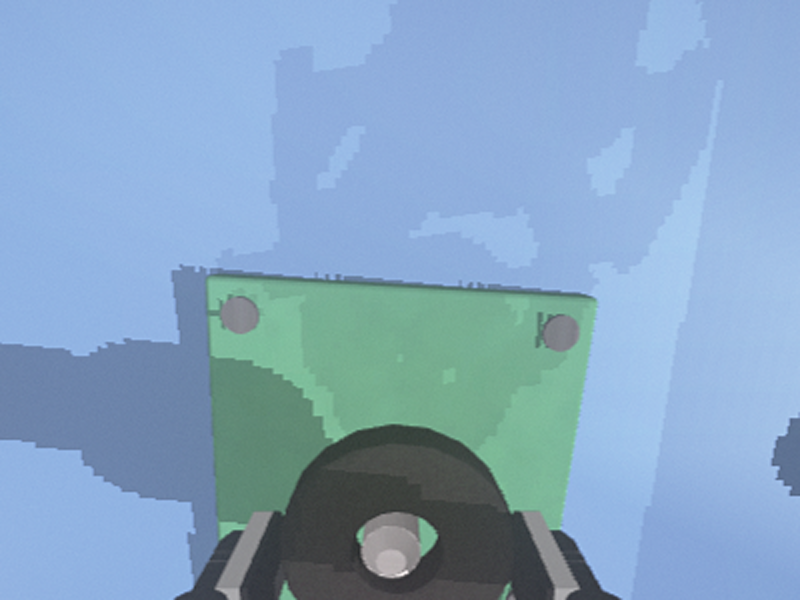

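View pics/s3.png

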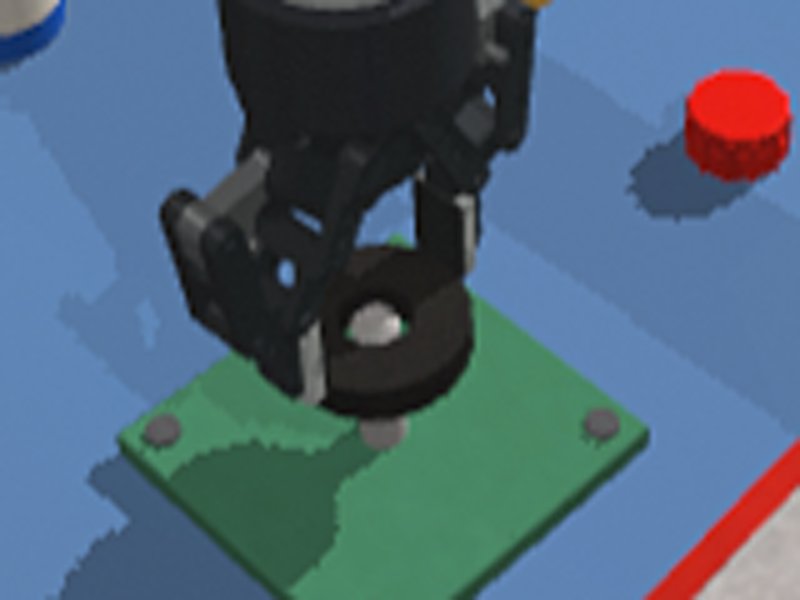

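>>> arm_command(
  targets=[
    {"dp": [0, -0.0013, 0.0005], "turn": [0, 0, 0], "grip": 0.1},
    {"dp": [0.012, 0, 0], "turn": [0, 0, 0], "grip": 0.1},
    {"dp": [0.012, 0, 0], "turn": [0, 0, 0], "grip": 0.1},
    {"dp": [0.01, 0, 0], "turn": [0, 0, 0], "grip": 0.1},
    {"dp": [0.006, 0, 0], "turn": [0, 0, 0], "grip": 0.1},
    {"dp": [0, 0, 0], "turn": [0, 0, 0], "grip": 0.1},
    {"dp": [0, 0, 0], "turn": [0, 0, 0], "grip": 0.1},
  ],
)

```text
clock: 12.9
position: [0.4876, 0.2722, 0.1919]
ee_rot: [-0.0, -0.707, 0.0, 0.707]
contact_force: [0.5, 0.2, -0.9]
width: 0.062
```

```bash
python3 wl.py w12 ;python3 -c "
from h import *
go(.4874,.2722,.190)
crop(manip.get_image('side'),190,230,160,120,5,'s4')"
```

```text
t 12.95 pos [0.4877 0.2722 0.1922] F [ 0.2  0.3 -0.8] w 0.0617 dp_tool_mm [2.2 0.  0.3] tilt turn->down deg [ 0.   -0.01 -0.  ] yaw of y -90.0
```

View pics/w12.png

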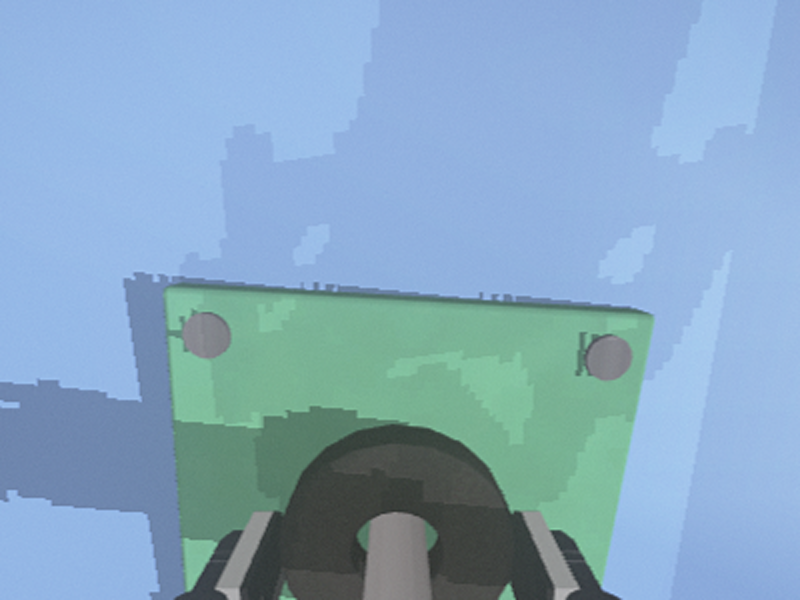

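View pics/s4.png

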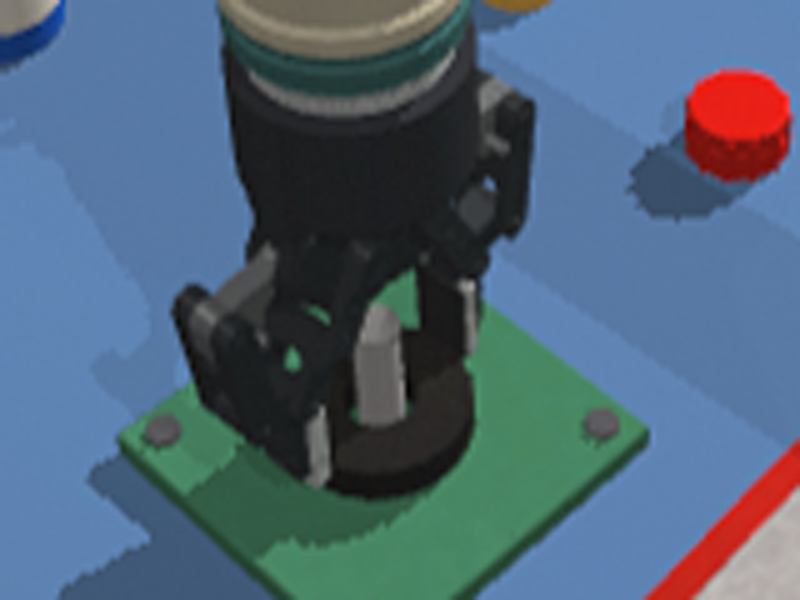

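>>> arm_command(
  targets=[
    {"dp": [0.002, 0, 0], "turn": [0, 0, 0], "grip": 0.1},
    {"dp": [0, 0, 0], "turn": [0, 0, 0], "grip": 0.1},
    {"dp": [0, 0, 0], "turn": [0, 0, 0], "grip": 0.8},
    {"dp": [0, 0, 0], "turn": [0, 0, 0], "grip": 0.8},
    {"dp": [0, 0, 0], "turn": [0, 0, 0], "grip": 0.8},
    {"dp": [0, 0, 0], "turn": [0, 0, 0], "grip": 0.8},
    {"dp": [0, 0, 0], "turn": [0, 0, 0], "grip": 0.8},
    {"dp": [-0.005, 0, 0], "turn": [0, 0, 0], "grip": 0.9},
  ],
)

```text
clock: 13.8
position: [0.4872, 0.272, 0.1948]
ee_rot: [-0.0, -0.707, 0.0, 0.708]
contact_force: [-0.5, -0.1, 0.3]
width: 0.0809
```

>>> arm_command(
  targets=[
    {"dp": [-0.015, 0, 0], "turn": [0, 0, 0], "grip": 1},
    {"dp": [-0.03, 0, 0], "turn": [0, 0, 0], "grip": 1},
    {"dp": [-0.03, 0, 0], "turn": [0, 0, 0], "grip": 1},
    {"dp": [-0.03, 0, 0], "turn": [0, 0, 0], "grip": 1},
    {"dp": [0, 0, 0], "turn": [0, 0, 0], "grip": 1},
    {"dp": [0, 0, 0], "turn": [0, 0, 0], "grip": 1},
  ],
)

```text
clock: 14.4
position: [0.4875, 0.2722, 0.301]
ee_rot: [-0.0, 0.708, 0.0, -0.707]
contact_force: [-0.1, -0.7, -0.6]
width: 0.0849
```

```bash
python3 wl.py w13 .4872 .2720 .028 .064 .4872 .2720 .072 .008;python3 -c "
from h import *
go(.4607,-.0879,.28)
crop(manip.get_image('side'),190,230,160,120,5,'s5')"
```

```text
t 14.45 pos [0.4871 0.272  0.2998] F [-0.1  0.4  0.4] w 0.0851 dp_tool_mm [ 20.  359.9  26.3] tilt turn->down deg [-0.    0.05 -0.02] yaw of y -90.0
```

View pics/w13.png

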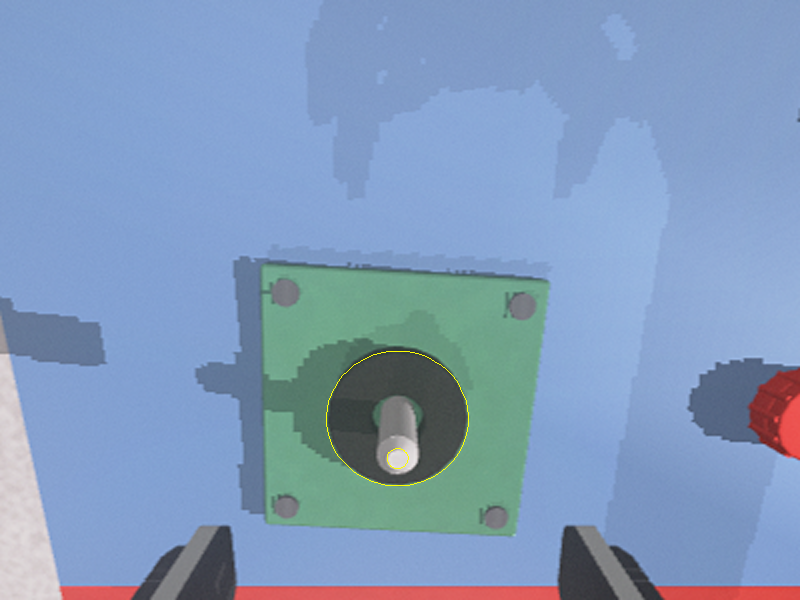

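View pics/s5.png

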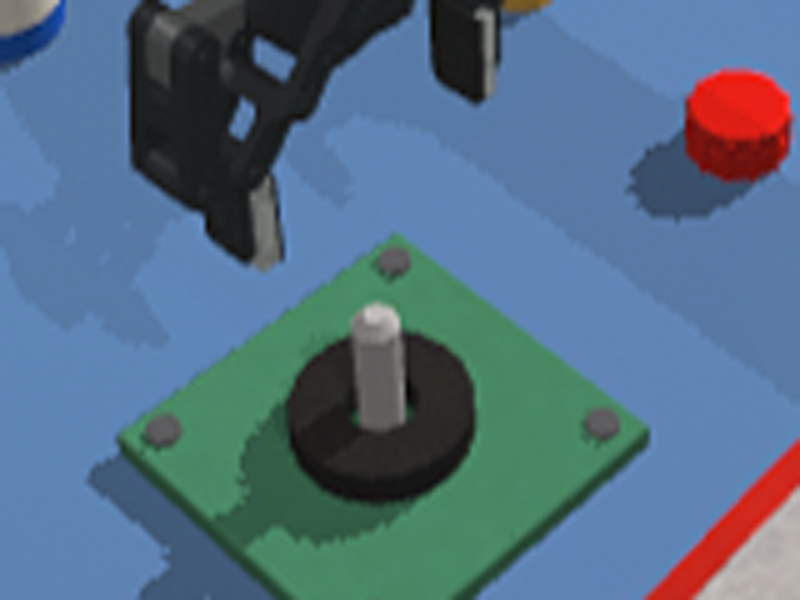

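>>> arm_command(
  targets=[
    {"dp": [0, 0.045, 0.0033], "turn": [0, 0, 0], "grip": 1},
    {"dp": [0, 0.045, 0.0033], "turn": [0, 0, 0], "grip": 1},
    {"dp": [0, 0.045, 0.0033], "turn": [0, 0, 0], "grip": 1},
    {"dp": [0, 0.045, 0.0033], "turn": [0, 0, 0], "grip": 1},
    {"dp": [0, 0.045, 0.0033], "turn": [0, 0, 0], "grip": 1},
    {"dp": [0, 0.045, 0.0033], "turn": [0, 0, 0], "grip": 1},
    {"dp": [0, 0.045, 0.0033], "turn": [0, 0, 0], "grip": 1},
    {"dp": [0, 0.045, 0.0033], "turn": [0, 0, 0], "grip": 1},
  ],
)

```text
clock: 15.3
position: [0.4601, -0.0894, 0.2989]
ee_rot: [0.0, -0.706, -0.0, 0.708]
contact_force: [0.0, 0.5, 0.1]
width: 0.0851
```

>>> arm_command(
  targets=[
    {"dp": [0, 0, 0], "turn": [0, 0, 0], "grip": 1},
    {"dp": [0, 0, 0], "turn": [0, 0, 0], "grip": 1},
  ],
)

```text
clock: 15.5
position: [0.4605, -0.0886, 0.299]
ee_rot: [0.002, -0.706, 0.001, 0.708]
contact_force: [-0.2, 1.3, 0.6]
width: 0.0854
```

```bash
python3 wl.py w14 .4607 -.0879 .018 .056 .4607 -.0879 .018 .024;python3 -c "
from h import *
go(.4607,-.0879,.178)"
```

```text
t 15.55 pos [ 0.4606 -0.0876  0.2991] F [ 0.5  0.2 -0.2] w 0.0854 dp_tool_mm [121.1   0.4  -0.4] tilt turn->down deg [0.   0.15 0.09] yaw of y -90.07
```

View pics/w14.png

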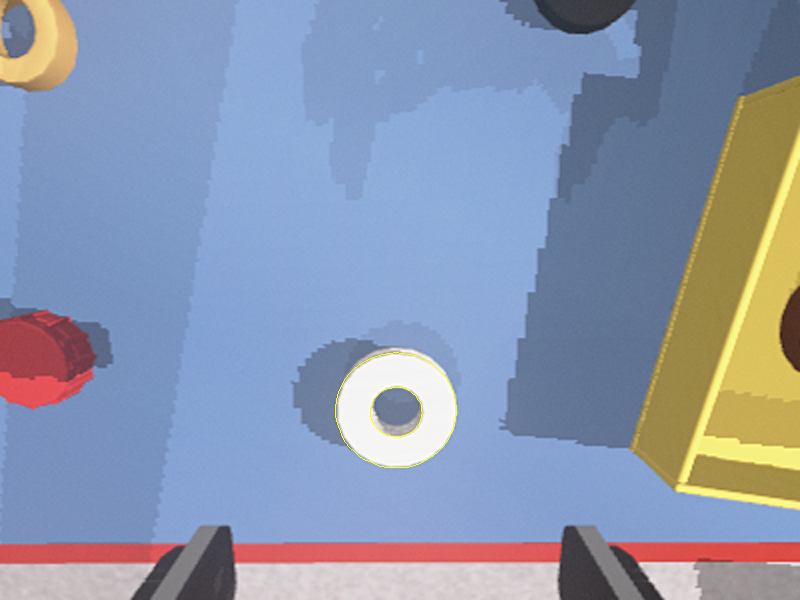

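>>> arm_command(
  targets=[
    {"dp": [0.035, 0, 0], "turn": [0, 0, 0], "grip": 1},
    {"dp": [0.035, 0, 0], "turn": [0, 0, 0], "grip": 1},
    {"dp": [0.03, 0, 0], "turn": [0, 0, 0], "grip": 1},
    {"dp": [0.015, 0, 0], "turn": [0, 0, 0], "grip": 1},
    {"dp": [0.0075, 0, 0], "turn": [0, 0, 0], "grip": 1},
    {"dp": [0, 0, 0], "turn": [0, 0, 0], "grip": 1},
    {"dp": [0, 0, 0], "turn": [0, 0, 0], "grip": 0.6},
    {"dp": [0, 0, 0], "turn": [0, 0, 0], "grip": 0.2},
  ],
)

```text
clock: 16.35
position: [0.4616, -0.0876, 0.1786]
ee_rot: [0.0, 0.708, -0.0, -0.706]
contact_force: [0.6, 0.2, -0.0]
width: 0.0592
```

>>> arm_command(
  targets=[
    {"dp": [0, 0, 0], "turn": [0, 0, 0], "grip": 0.0},
    {"dp": [0, 0, 0], "turn": [0, 0, 0], "grip": -0.1},
    {"dp": [0, 0, 0], "turn": [0, 0, 0], "grip": -0.1},
    {"dp": [0, 0, 0], "turn": [0, 0, 0], "grip": -0.1},
    {"dp": [0, 0, 0], "turn": [0, 0, 0], "grip": -0.1},
  ],
)

```text
clock: 16.85
position: [0.4615, -0.0878, 0.1794]
ee_rot: [-0.0, 0.708, -0.0, -0.706]
contact_force: [-0.1, 1.8, 6.5]
width: 0.0543
```

```bash
python3 wl.py w15 .4607 -.0879 .018 .056 .4607 -.0879 .018 .024;python3 -c "
from h import *
go(.4607,-.0879,.178)"
```

```text
t 16.9 pos [ 0.4615 -0.0878  0.1794] F [-0.3  1.6  7.4] w 0.0539 dp_tool_mm [1.4 0.1 0.8] tilt turn->down deg [-0.   -0.16 -0.03] yaw of y -90.03
```

View pics/w15.png

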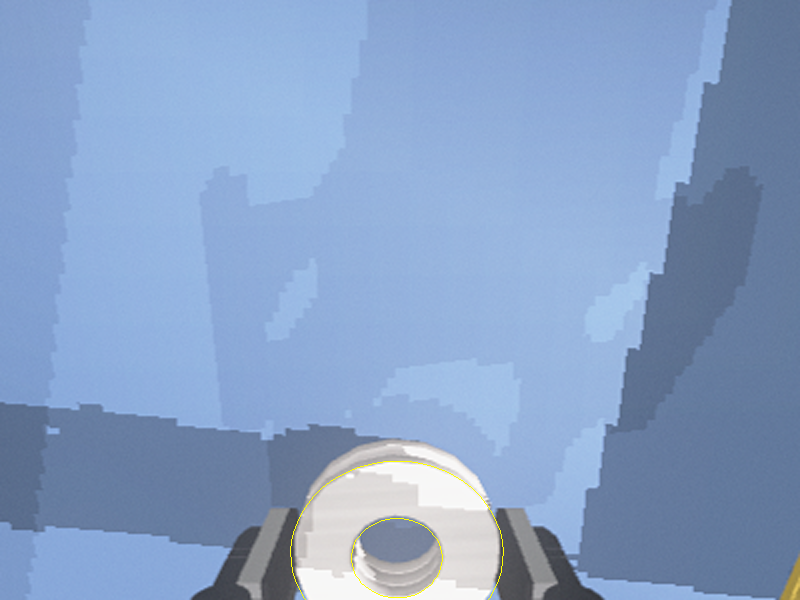

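>>> arm_command(
  targets=[
    {"dp": [-0.01, 0, 0], "turn": [0, 0, 0], "grip": -0.1},
    {"dp": [-0.025, 0, 0], "turn": [0, 0, 0], "grip": -0.1},
    {"dp": [-0.035, 0, 0], "turn": [0, 0, 0], "grip": -0.1},
    {"dp": [-0.025, 0, 0], "turn": [0, 0, 0], "grip": -0.1},
    {"dp": [0, -0.02, 0], "turn": [0, 0, 0], "grip": -0.1},
    {"dp": [0, -0.04, -0.005], "turn": [0, 0, 0], "grip": -0.1},
    {"dp": [0, -0.04, -0.005], "turn": [0, 0, 0], "grip": -0.1},
    {"dp": [0, -0.04, -0.005], "turn": [0, 0, 0], "grip": -0.1},
  ],
)

```text
clock: 17.7
position: [0.476, 0.0533, 0.2739]
ee_rot: [-0.0, 0.708, -0.0, -0.706]
contact_force: [0.4, -0.2, -0.6]
width: 0.0538
```

>>> arm_command(
  targets=[
    {"dp": [0, -0.04, -0.005], "turn": [0, 0, 0], "grip": -0.1},
    {"dp": [0, -0.04, -0.005], "turn": [0, 0, 0], "grip": -0.1},
    {"dp": [0, -0.04, 0], "turn": [0, 0, 0], "grip": -0.1},
    {"dp": [0, -0.04, 0], "turn": [0, 0, 0], "grip": -0.1},
    {"dp": [0, -0.04, 0], "turn": [0, 0, 0], "grip": -0.1},
    {"dp": [0, -0.02, 0], "turn": [0, 0, 0], "grip": -0.1},
    {"dp": [0, 0, 0], "turn": [0, 0, 0], "grip": -0.1},
    {"dp": [0, 0, 0], "turn": [0, 0, 0], "grip": -0.1},
  ],
)

```text
clock: 18.5
position: [0.4858, 0.2722, 0.2731]
ee_rot: [0.001, 0.707, 0.0, -0.707]
contact_force: [0.4, -0.6, -0.9]
width: 0.0537
```

```bash
python3 -c "
from h import *
go(.4878,.2720,.2074)
manip.get_image('side')
go(.4878,.2720,.2074)"
```

```text
t 18.5 pos [0.4858 0.2722 0.2731] F [ 0.4 -0.6 -0.9] w 0.0537 dp_tool_mm [65.7  0.1 -2. ] tilt turn->down deg [ 0.   -0.01 -0.04] yaw of y -89.93
t 18.55 pos [0.4858 0.2715 0.273 ] F [-0.1 -0.1 -1.2] w 0.0539 dp_tool_mm [65.6 -0.5 -2. ] tilt turn->down deg [-0.    0.   -0.05] yaw of y -89.99
```

Down past the pin's taper, then check.

>>> arm_command(
  targets=[
    {"dp": [0, 0, -0.002], "turn": [0, 0, 0], "grip": -0.1},
    {"dp": [0.014, 0, 0], "turn": [0, 0, 0], "grip": -0.1},
    {"dp": [0.014, 0, 0], "turn": [0, 0, 0], "grip": -0.1},
    {"dp": [0.01, 0, 0], "turn": [0, 0, 0], "grip": -0.1},
    {"dp": [0, 0, 0], "turn": [0, 0, 0], "grip": -0.1},
    {"dp": [0, 0, 0], "turn": [0, 0, 0], "grip": -0.1},
  ],
)

```text
clock: 19.15
position: [0.4884, 0.2717, 0.2347]
ee_rot: [0.0, -0.707, 0.0, 0.707]
contact_force: [0.5, -0.2, -1.2]
width: 0.0537
```

```bash
python3 wl.py w16 ;python3 -c "
from h import *
go(.4878,.2720,.2074)
crop(manip.get_image('side'),190,230,160,120,5,'s6')"
```

```text
t 19.2 pos [0.4885 0.2719 0.2351] F [ 0.2  0.  -1.4] w 0.054 dp_tool_mm [27.7 -0.1  0.8] tilt turn->down deg [ 0.   -0.04  0.01] yaw of y -90.04
```

View pics/w16.png

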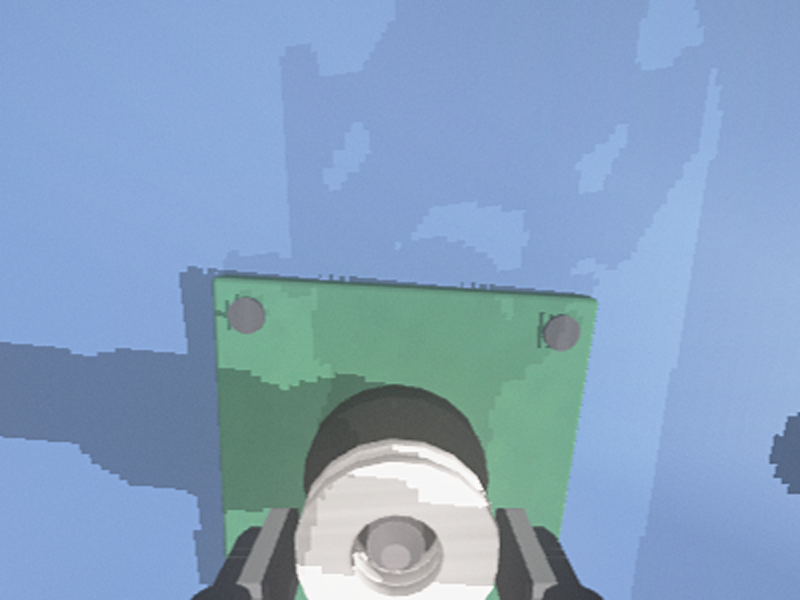

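View pics/s6.png

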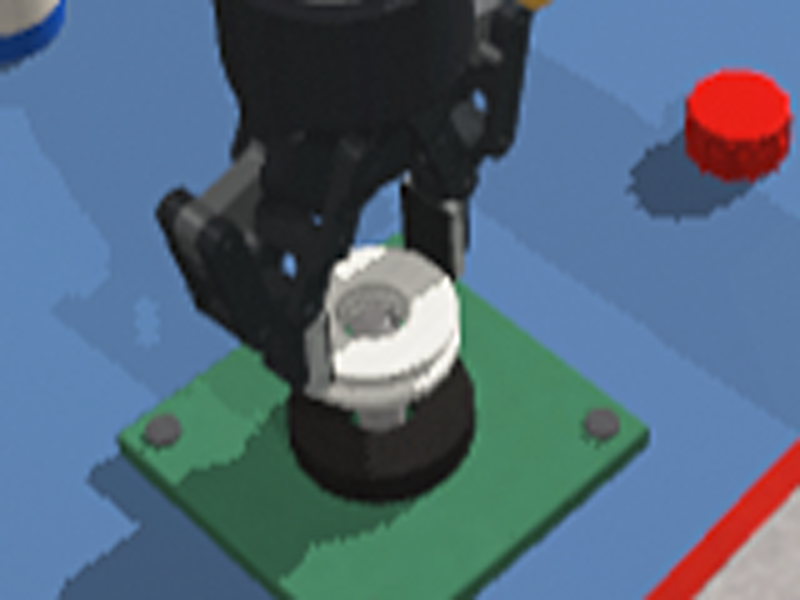

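>>> arm_command(
  targets=[
    {"dp": [0.01, 0, 0], "turn": [0, 0, 0], "grip": -0.1},
    {"dp": [0.009, 0, 0], "turn": [0, 0, 0], "grip": -0.1},
    {"dp": [0.006, 0, 0], "turn": [0, 0, 0], "grip": -0.1},
    {"dp": [0.002, 0, 0], "turn": [0, 0, 0], "grip": -0.1},
    {"dp": [0, 0, 0], "turn": [0, 0, 0], "grip": -0.1},
    {"dp": [0, 0, 0], "turn": [0, 0, 0], "grip": -0.1},
  ],
)

```text
clock: 19.85
position: [0.4879, 0.2722, 0.2075]
ee_rot: [-0.0, -0.707, 0.0, 0.707]
contact_force: [-1.0, -1.4, 0.0]
width: 0.0538
```

```bash
python3 -c "
from h import *
go(.4878,.2720,.2074)
crop(manip.get_image('side'),190,230,160,120,5,'s7')"
```

```text
t 19.85 pos [0.4879 0.2722 0.2075] F [-1.  -1.4  0. ] w 0.0538 dp_tool_mm [0.1 0.2 0.1] tilt turn->down deg [-0.    0.03 -0.02] yaw of y -90.0
```

View pics/s7.png

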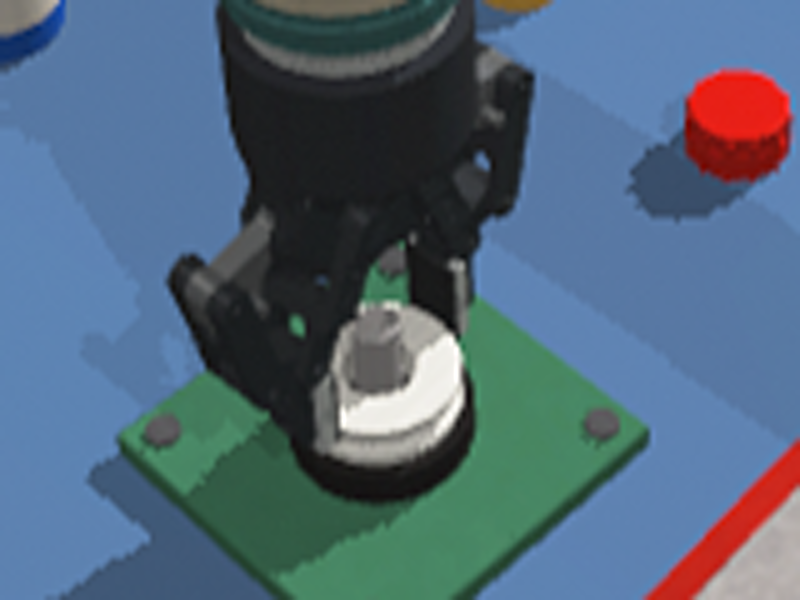

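Contact just made. Release, keeping the lift slow at first.

>>> arm_command(
  targets=[
    {"dp": [0.001, 0, 0], "turn": [0, 0, 0], "grip": -0.1},
    {"dp": [0, 0, 0], "turn": [0, 0, 0], "grip": 0.6},
    {"dp": [0, 0, 0], "turn": [0, 0, 0], "grip": 0.7},
    {"dp": [0, 0, 0], "turn": [0, 0, 0], "grip": 0.7},
    {"dp": [0, 0, 0], "turn": [0, 0, 0], "grip": 0.7},
    {"dp": [0, 0, 0], "turn": [0, 0, 0], "grip": 0.7},
    {"dp": [0, 0, 0], "turn": [0, 0, 0], "grip": 0.7},
    {"dp": [-0.005, 0, 0], "turn": [0, 0, 0], "grip": 0.8},
  ],
)

```text
clock: 20.7
position: [0.4878, 0.272, 0.2112]
ee_rot: [-0.0, -0.707, 0.0, 0.708]
contact_force: [-0.2, -0.3, 0.3]
width: 0.0768
```

>>> arm_command(
  targets=[
    {"dp": [-0.015, 0, 0], "turn": [0, 0, 0], "grip": 1},
    {"dp": [-0.03, 0, 0], "turn": [0, 0, 0], "grip": 1},
    {"dp": [-0.03, 0, 0], "turn": [0, 0, 0], "grip": 1},
    {"dp": [-0.02, 0, 0], "turn": [0, 0, 0], "grip": 1},
    {"dp": [0, 0, 0], "turn": [0, 0, 0], "grip": 1},
    {"dp": [0, 0, 0], "turn": [0, 0, 0], "grip": 1},
  ],
)

```text
clock: 21.3
position: [0.4879, 0.2721, 0.3069]
ee_rot: [-0.0, 0.707, 0.0, -0.707]
contact_force: [-0.4, -0.4, -0.2]
width: 0.0852
```

```bash
python3 wl.py w17 .4872 .2720 .046 .056 .4872 .2720 .072 .008;python3 -c "
from h import *
go(.6153,.0610,.29)
crop(manip.get_image('side'),190,230,160,120,5,'s8')"
```

```text
t 21.35 pos [0.4877 0.272  0.306 ] F [-0.4  0.3 -0.2] w 0.0852 dp_tool_mm [  16.   211.  -127.7] tilt turn->down deg [ 0.    0.07 -0.03] yaw of y -90.0
```

View pics/w17.png

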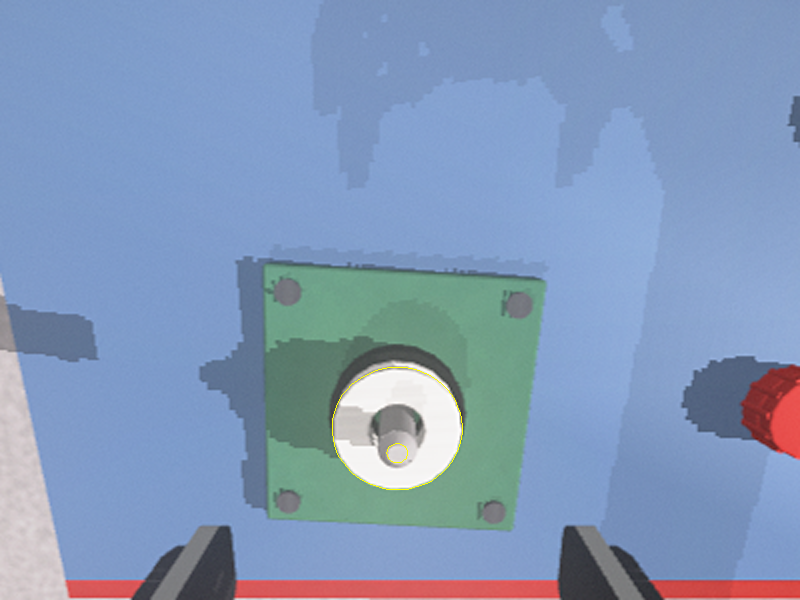

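View pics/s8.png

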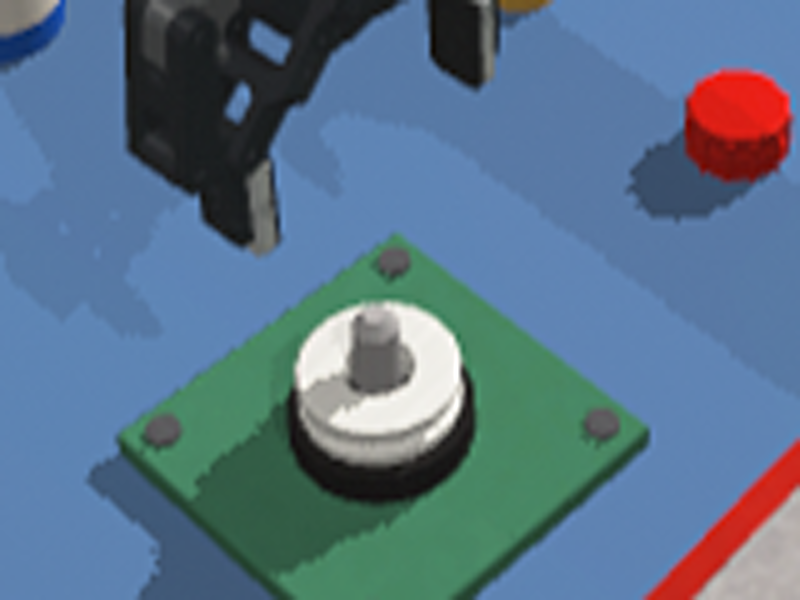

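Pulley home and centred (overlay coincides at about (397,427)). Next is the spacer.

>>> arm_command(
  targets=[
    {"dp": [0.002, 0.036, -0.021], "turn": [0, 0, 0], "grip": 1},
    {"dp": [0.003, 0.036, -0.021], "turn": [0, 0, 0], "grip": 1},
    {"dp": [0.003, 0.036, -0.022], "turn": [0, 0, 0], "grip": 1},
    {"dp": [0.003, 0.036, -0.022], "turn": [0, 0, 0], "grip": 1},
    {"dp": [0.003, 0.036, -0.021], "turn": [0, 0, 0], "grip": 1},
    {"dp": [0.002, 0.031, -0.021], "turn": [0, 0, 0], "grip": 1},
    {"dp": [0, 0, 0], "turn": [0, 0, 0], "grip": 1},
    {"dp": [0, 0, 0], "turn": [0, 0, 0], "grip": 1},
  ],
)

```text
clock: 22.2
position: [0.616, 0.0603, 0.2889]
ee_rot: [0.001, -0.706, 0.001, 0.708]
contact_force: [0.0, 0.3, -0.0]
width: 0.0852
```

```bash
python3 wl.py w18 .6153 .0610 .016 .040 .6153 .0610 .016 .022;python3 -c "
from h import *
go(.6153,.0610,.177)"
```

```text
t 22.25 pos [0.6155 0.0612 0.2892] F [-0.8 -0.7  0. ] w 0.0855 dp_tool_mm [112.2   0.3  -0.2] tilt turn->down deg [-0.    0.19  0.03] yaw of y -90.04
```

View pics/w18.png

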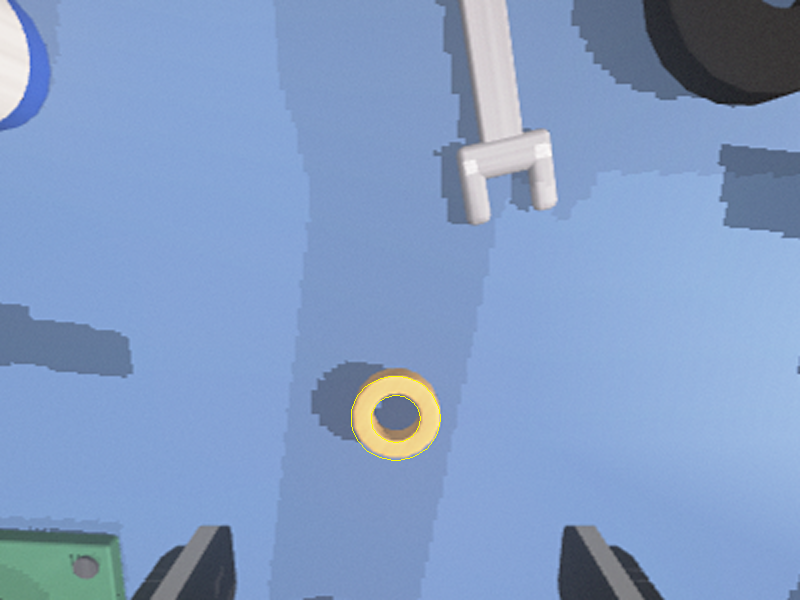

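>>> arm_command(
  targets=[
    {"dp": [0.035, 0, 0], "turn": [0, 0, 0], "grip": 1},
    {"dp": [0.035, 0, 0], "turn": [0, 0, 0], "grip": 1},
    {"dp": [0.025, 0, 0], "turn": [0, 0, 0], "grip": 1},
    {"dp": [0.012, 0, 0], "turn": [0, 0, 0], "grip": 1},
    {"dp": [0.0035, 0, 0], "turn": [0, 0, 0], "grip": 0.7},
    {"dp": [0, 0, 0], "turn": [0, 0, 0], "grip": 0.4},
    {"dp": [0, 0, 0], "turn": [0, 0, 0], "grip": 0.1},
    {"dp": [0, 0, 0], "turn": [0, 0, 0], "grip": 0.0},
  ],
)

```text
clock: 23.05
position: [0.6167, 0.0613, 0.1817]
ee_rot: [0.0, 0.708, -0.0, -0.706]
contact_force: [0.8, 0.3, -0.4]
width: 0.0429
```

>>> arm_command(
  targets=[
    {"dp": [0, 0, 0], "turn": [0, 0, 0], "grip": -0.2},
    {"dp": [0, 0, 0], "turn": [0, 0, 0], "grip": -0.5},
    {"dp": [0, 0, 0], "turn": [0, 0, 0], "grip": -0.5},
    {"dp": [0, 0, 0], "turn": [0, 0, 0], "grip": -0.5},
    {"dp": [0, 0, 0], "turn": [0, 0, 0], "grip": -0.5},
  ],
)

```text
clock: 23.55
position: [0.6167, 0.0611, 0.1819]
ee_rot: [-0.0, 0.708, -0.0, -0.706]
contact_force: [-1.0, 0.4, 4.4]
width: 0.0379
```

```bash
python3 wl.py w19 .6153 .0610 .016 .040 .6153 .0610 .016 .022;python3 -c "
from h import *
go(.6153,.0610,.177)"
```

```text
t 23.6 pos [0.6166 0.0611 0.1819] F [-1.   0.6  6.1] w 0.037 dp_tool_mm [4.9 0.1 1.4] tilt turn->down deg [-0.   -0.16  0.  ] yaw of y -90.01
```

View pics/w19.png

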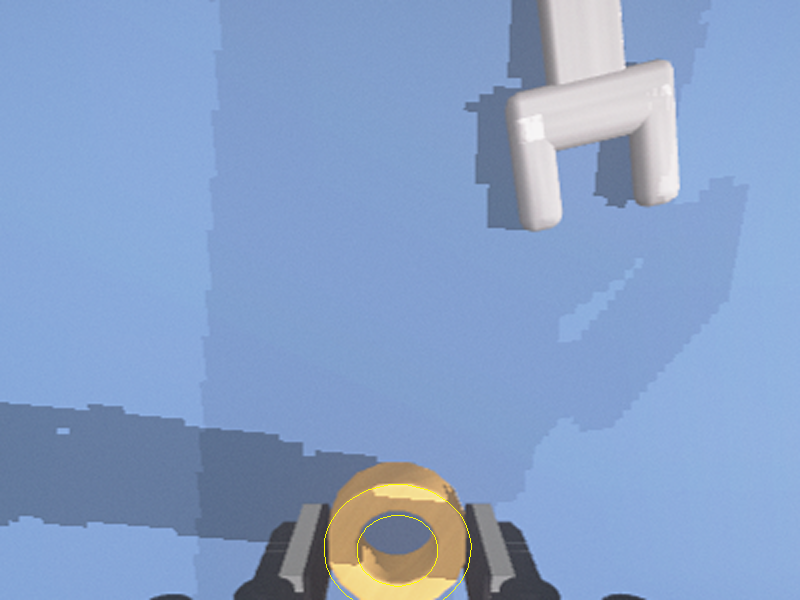

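>>> arm_command(
  targets=[
    {"dp": [-0.01, 0, 0], "turn": [0, 0, 0], "grip": -0.5},
    {"dp": [-0.025, 0, 0], "turn": [0, 0, 0], "grip": -0.5},
    {"dp": [-0.035, 0, 0], "turn": [0, 0, 0], "grip": -0.5},
    {"dp": [-0.025, 0, 0], "turn": [0, 0, 0], "grip": -0.5},
    {"dp": [0, -0.02, 0.012], "turn": [0, 0, 0], "grip": -0.5},
    {"dp": [0, -0.035, 0.021], "turn": [0, 0, 0], "grip": -0.5},
    {"dp": [0, -0.035, 0.021], "turn": [0, 0, 0], "grip": -0.5},
    {"dp": [0, -0.035, 0.021], "turn": [0, 0, 0], "grip": -0.5},
  ],
)

```text
clock: 24.4
position: [0.5402, 0.187, 0.2758]
ee_rot: [-0.0, 0.707, -0.0, -0.707]
contact_force: [0.4, -0.1, -1.1]
width: 0.0373
```

>>> arm_command(
  targets=[
    {"dp": [0, -0.035, 0.021], "turn": [0, 0, 0], "grip": -0.5},
    {"dp": [0, -0.035, 0.021], "turn": [0, 0, 0], "grip": -0.5},
    {"dp": [0, -0.016, 0.0115], "turn": [0, 0, 0], "grip": -0.5},
    {"dp": [0, 0, 0], "turn": [0, 0, 0], "grip": -0.5},
    {"dp": [0, 0, 0], "turn": [0, 0, 0], "grip": -0.5},
    {"dp": [0, 0, 0], "turn": [0, 0, 0], "grip": -0.5},
  ],
)

```text
clock: 25.0
position: [0.4882, 0.2715, 0.2754]
ee_rot: [-0.0, 0.707, -0.0, -0.707]
contact_force: [-0.2, -0.2, -1.9]
width: 0.0369
```

```bash
python3 wl.py w20;  python3 -c "
from h import *
go(.4880,.2720,.2279)
crop(manip.get_image('side'),190,230,160,120,5,'s9')"
```

```text
t 25.05 pos [0.4883 0.2713 0.2753] F [-0.2 -0.3 -1. ] w 0.0373 dp_tool_mm [47.4 -0.7  0.4] tilt turn->down deg [ 0.   -0.04 -0.02] yaw of y -90.08
```

View pics/w20.png

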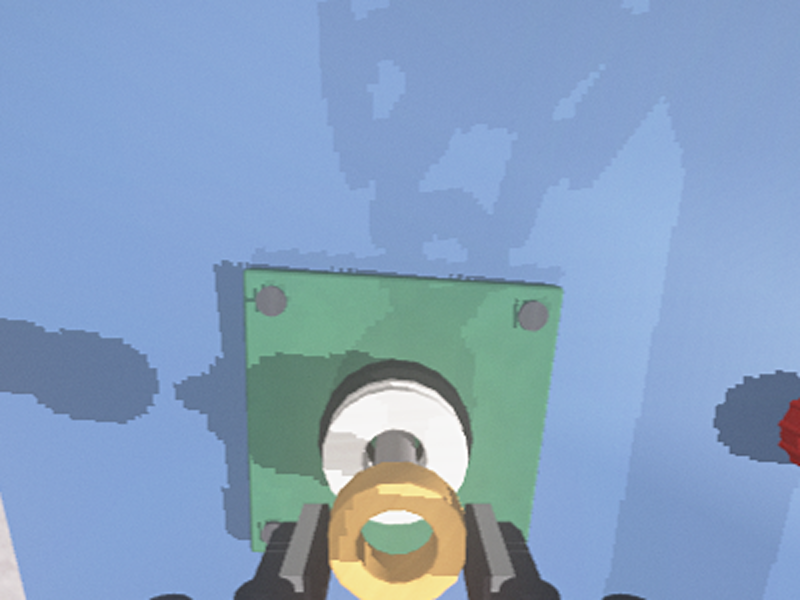

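View pics/s9.png

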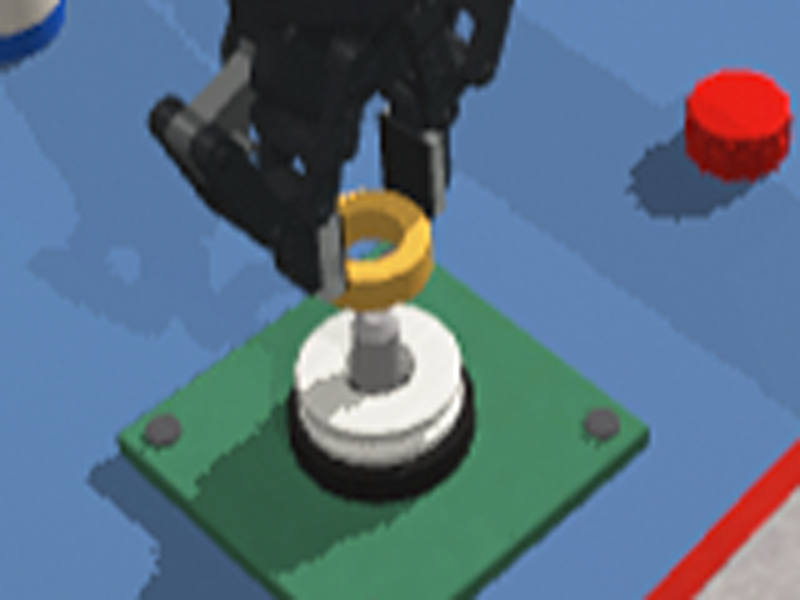

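Held, aligned over the pin. Lower partly, then check.

>>> arm_command(
  targets=[
    {"dp": [0.01, -0.0005, 0], "turn": [0, 0, 0], "grip": -0.5},
    {"dp": [0.012, 0, 0], "turn": [0, 0, 0], "grip": -0.5},
    {"dp": [0.01, 0, 0], "turn": [0, 0, 0], "grip": -0.5},
    {"dp": [0, 0, 0], "turn": [0, 0, 0], "grip": -0.5},
    {"dp": [0, 0, 0], "turn": [0, 0, 0], "grip": -0.5},
  ],
)

```text
clock: 25.6
position: [0.4875, 0.2725, 0.2424]
ee_rot: [-0.0, -0.707, 0.0, 0.708]
contact_force: [0.2, -0.0, -1.6]
width: 0.0372
```

```bash
python3 wl.py w21;  python3 -c "
from h import *
go(.4880,.2720,.2279)
crop(manip.get_image('side'),190,230,160,120,5,'s10')"
```

```text
t 25.65 pos [0.4877 0.2727 0.2429] F [0.5 0.7 0.3] w 0.037 dp_tool_mm [15.   0.7 -0.3] tilt turn->down deg [-0.    0.01 -0.01] yaw of y -90.0
```

View pics/w21.png

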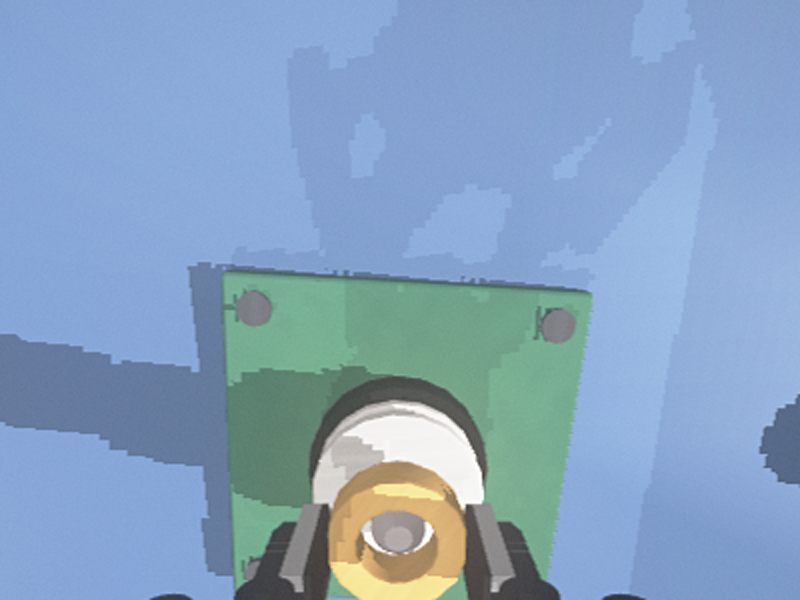

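View pics/s10.png

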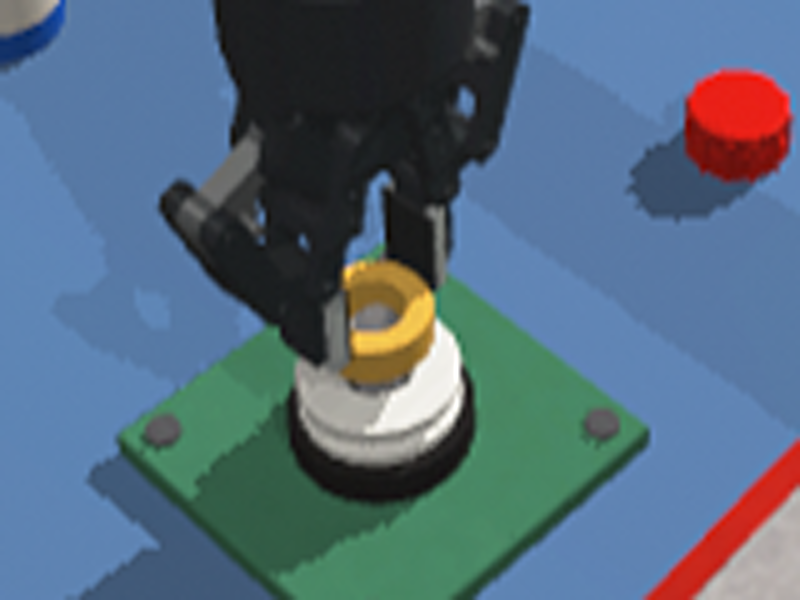

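>>> arm_command(
  targets=[
    {"dp": [0.006, 0.0005, 0], "turn": [0, 0, 0], "grip": -0.5},
    {"dp": [0.005, 0, 0], "turn": [0, 0, 0], "grip": -0.5},
    {"dp": [0.003, 0, 0], "turn": [0, 0, 0], "grip": -0.5},
    {"dp": [0.001, 0, 0], "turn": [0, 0, 0], "grip": -0.5},
    {"dp": [0, 0, 0], "turn": [0, 0, 0], "grip": -0.5},
    {"dp": [0, 0, 0], "turn": [0, 0, 0], "grip": -0.5},
  ],
)

```text
clock: 26.3
position: [0.4877, 0.2722, 0.2282]
ee_rot: [-0.0, 0.707, 0.0, -0.707]
contact_force: [-0.0, 0.0, -1.2]
width: 0.0372
```

```bash
python3 -c "
from h import *
go(.4880,.2720,.2279)
crop(manip.get_image('side'),190,230,160,120,5,'s11')"
```

```text
t 26.3 pos [0.4877 0.2722 0.2282] F [-0.   0.  -1.2] w 0.0372 dp_tool_mm [ 0.3  0.2 -0.3] tilt turn->down deg [-0.   -0.02  0.  ] yaw of y -90.0
```

View pics/s11.png

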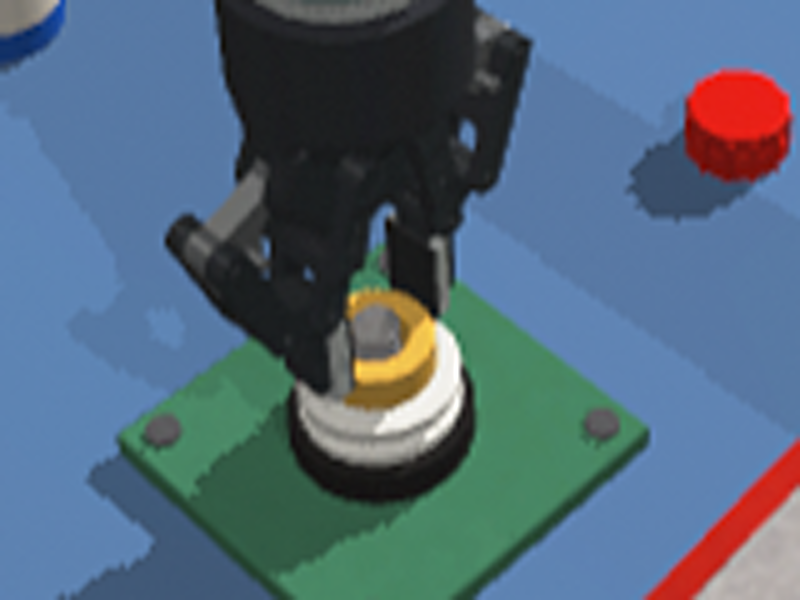

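>>> arm_command(
  targets=[
    {"dp": [0.001, 0, 0], "turn": [0, 0, 0], "grip": -0.5},
    {"dp": [0, 0, 0], "turn": [0, 0, 0], "grip": -0.5},
    {"dp": [0, 0, 0], "turn": [0, 0, 0], "grip": 0.4},
    {"dp": [0, 0, 0], "turn": [0, 0, 0], "grip": 0.4},
    {"dp": [0, 0, 0], "turn": [0, 0, 0], "grip": 0.4},
    {"dp": [0, 0, 0], "turn": [0, 0, 0], "grip": 0.4},
    {"dp": [0, 0, 0], "turn": [0, 0, 0], "grip": 0.4},
    {"dp": [-0.005, 0, 0], "turn": [0, 0, 0], "grip": 0.6},
  ],
)

```text
clock: 27.15
position: [0.4873, 0.272, 0.2317]
ee_rot: [-0.0, -0.707, 0.0, 0.708]
contact_force: [-0.4, 0.5, 0.4]
width: 0.0682
```

>>> arm_command(
  targets=[
    {"dp": [-0.015, 0, 0], "turn": [0, 0, 0], "grip": 1},
    {"dp": [-0.03, 0, 0], "turn": [0, 0, 0], "grip": 1},
    {"dp": [-0.03, 0, 0], "turn": [0, 0, 0], "grip": 1},
    {"dp": [0, 0, 0], "turn": [0, 0, 0], "grip": 1},
    {"dp": [0, 0, 0], "turn": [0, 0, 0], "grip": 1},
  ],
)

```text
clock: 27.65
position: [0.4876, 0.2722, 0.3081]
ee_rot: [-0.0, 0.708, 0.0, -0.706]
contact_force: [0.6, -0.3, -0.9]
width: 0.0852
```

```bash
python3 wl.py w22 .4872 .2720 .062 .040 .4872 .2720 .072 .008;python3 -c "
from h import *
go(.4851,.0765,.29)
crop(manip.get_image('side'),190,230,160,120,5,'s12')"
```

```text
t 27.7 pos [0.4873 0.272  0.307 ] F [-0.4 -0.8 -0.3] w 0.0857 dp_tool_mm [ 17.1 195.5   2.2] tilt turn->down deg [-0.    0.02 -0.01] yaw of y -90.0
```

View pics/w22.png

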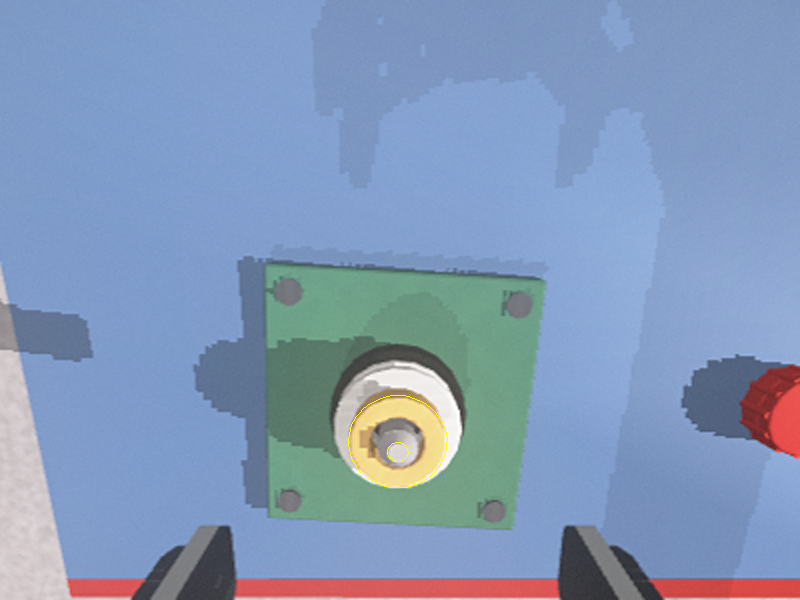

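View pics/s12.png

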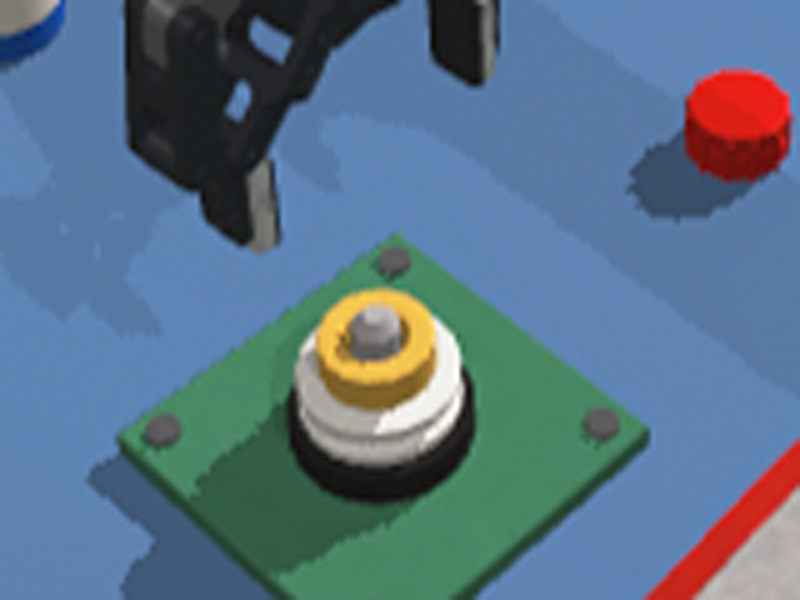

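Spacer home (overlay matches at (397,441)). Next is the cap.

>>> arm_command(
  targets=[
    {"dp": [0.003, 0.04, 0], "turn": [0, 0, 0], "grip": 1},
    {"dp": [0.003, 0.04, 0.001], "turn": [0, 0, 0], "grip": 1},
    {"dp": [0.003, 0.04, 0.001], "turn": [0, 0, 0], "grip": 1},
    {"dp": [0.003, 0.04, 0], "turn": [0, 0, 0], "grip": 1},
    {"dp": [0.003, 0.0355, 0], "turn": [0, 0, 0], "grip": 1},
    {"dp": [0, 0, 0], "turn": [0, 0, 0], "grip": 1},
    {"dp": [0, 0, 0], "turn": [0, 0, 0], "grip": 1},
  ],
)

```text
clock: 28.45
position: [0.4853, 0.076, 0.2912]
ee_rot: [0.001, -0.706, 0.001, 0.708]
contact_force: [0.4, -0.3, -0.0]
width: 0.0853
```

```bash
python3 wl.py w23 .4851 .0765 .024 .040;python3 -c "
from h import *
go(.4851,.0765,.184)"
```

```text
t 28.5 pos [0.4854 0.0768 0.2914] F [-0.1 -0.9 -0.1] w 0.0854 dp_tool_mm [1.074e+02 3.000e-01 1.000e-01] tilt turn->down deg [0.   0.1  0.03] yaw of y -90.05
```

View pics/w23.png

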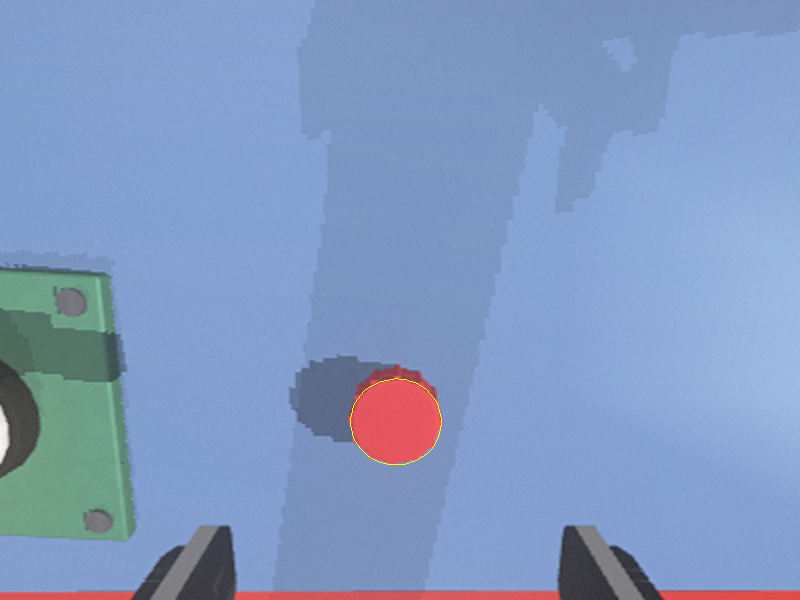

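>>> arm_command(
  targets=[
    {"dp": [0.035, 0, 0], "turn": [0, 0, 0], "grip": 1},
    {"dp": [0.035, 0, 0], "turn": [0, 0, 0], "grip": 1},
    {"dp": [0.025, 0, 0], "turn": [0, 0, 0], "grip": 1},
    {"dp": [0.01, 0, 0], "turn": [0, 0, 0], "grip": 1},
    {"dp": [0.004, 0, 0], "turn": [0, 0, 0], "grip": 0.7},
    {"dp": [0, 0, 0], "turn": [0, 0, 0], "grip": 0.4},
    {"dp": [0, 0, 0], "turn": [0, 0, 0], "grip": 0.1},
    {"dp": [0, 0, 0], "turn": [0, 0, 0], "grip": 0.0},
  ],
)

```text
clock: 29.3
position: [0.4862, 0.0768, 0.1843]
ee_rot: [0.0, 0.708, 0.0, -0.706]
contact_force: [1.1, -0.1, -0.8]
width: 0.0426
```

>>> arm_command(
  targets=[
    {"dp": [0, 0, 0], "turn": [0, 0, 0], "grip": -0.2},
    {"dp": [0, 0, 0], "turn": [0, 0, 0], "grip": -0.5},
    {"dp": [0, 0, 0], "turn": [0, 0, 0], "grip": -0.5},
    {"dp": [0, 0, 0], "turn": [0, 0, 0], "grip": -0.5},
    {"dp": [0, 0, 0], "turn": [0, 0, 0], "grip": -0.5},
  ],
)

```text
clock: 29.8
position: [0.4861, 0.0767, 0.1845]
ee_rot: [-0.0, 0.708, -0.0, -0.706]
contact_force: [-1.2, 0.8, 5.4]
width: 0.0382
```

```bash
python3 wl.py w24 .4851 .0765 .024 .040;python3 -c "
from h import *
go(.4851,.0765,.184)"
```

```text
t 29.85 pos [0.4861 0.0767 0.1846] F [-0.   0.7  5.8] w 0.0382 dp_tool_mm [0.6 0.2 1. ] tilt turn->down deg [ 0.   -0.15  0.02] yaw of y -90.02
```

View pics/w24.png

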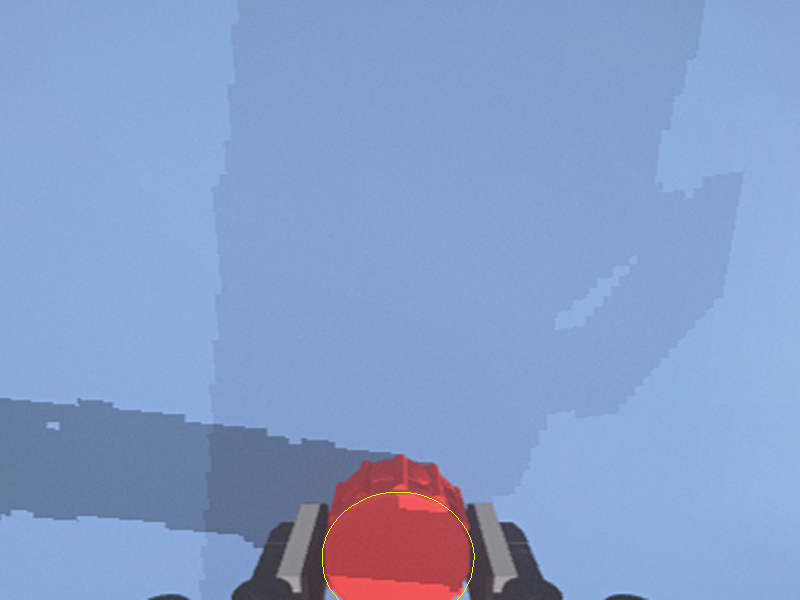

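>>> arm_command(
  targets=[
    {"dp": [-0.01, 0, 0], "turn": [0, 0, 0], "grip": -0.5},
    {"dp": [-0.03, 0, 0], "turn": [0, 0, 0], "grip": -0.5},
    {"dp": [-0.035, 0, 0], "turn": [0, 0, 0], "grip": -0.5},
    {"dp": [-0.025, 0, 0], "turn": [0, 0, 0], "grip": -0.5},
    {"dp": [0, -0.025, -0.002], "turn": [0, 0, 0], "grip": -0.5},
    {"dp": [0, -0.04, 0], "turn": [0, 0, 0], "grip": -0.5},
    {"dp": [0, -0.04, 0], "turn": [0, 0, 0], "grip": -0.5},
    {"dp": [0, -0.04, 0], "turn": [0, 0, 0], "grip": -0.5},
  ],
)

```text
clock: 30.65
position: [0.4874, 0.2228, 0.2843]
ee_rot: [-0.0, 0.708, -0.0, -0.707]
contact_force: [0.8, 0.3, -0.7]
width: 0.0385
```

>>> arm_command(
  targets=[
    {"dp": [0, -0.035, 0], "turn": [0, 0, 0], "grip": -0.5},
    {"dp": [0, -0.0155, 0], "turn": [0, 0, 0], "grip": -0.5},
    {"dp": [0, 0, 0], "turn": [0, 0, 0], "grip": -0.5},
    {"dp": [0, 0, 0], "turn": [0, 0, 0], "grip": -0.5},
    {"dp": [0, 0, 0], "turn": [0, 0, 0], "grip": -0.5},
  ],
)

```text
clock: 31.15
position: [0.4875, 0.2708, 0.2832]
ee_rot: [0.0, -0.707, 0.001, 0.707]
contact_force: [-0.7, -0.3, -1.1]
width: 0.0381
```

```bash
python3 wl.py w25;  python3 -c "
from h import *
go(.4880,.2720,.2466)
crop(manip.get_image('side'),190,230,160,120,5,'s13')"
```

```text
t 31.2 pos [0.4876 0.2708 0.2832] F [-0.  -0.2 -1.2] w 0.0383 dp_tool_mm [36.6 -1.3 -0.4] tilt turn->down deg [-0.    0.02 -0.05] yaw of y -90.09
```

View pics/w25.png

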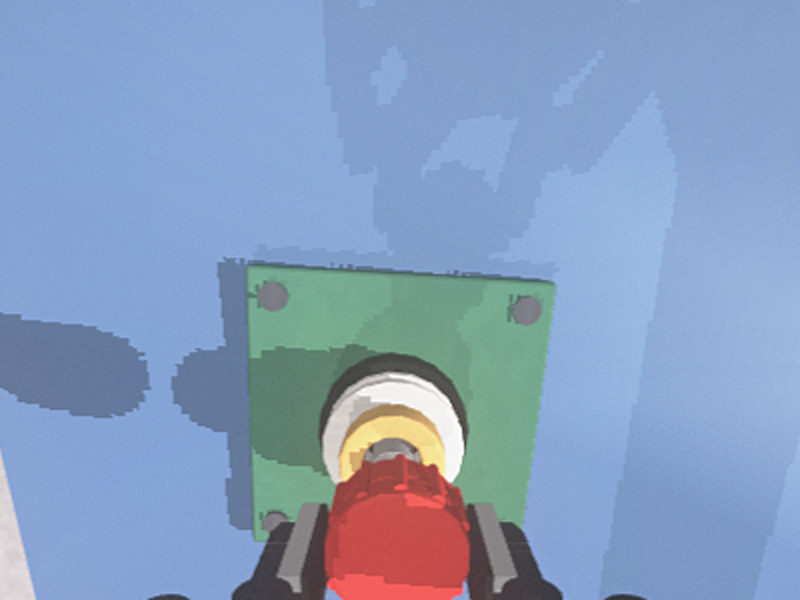

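View pics/s13.png

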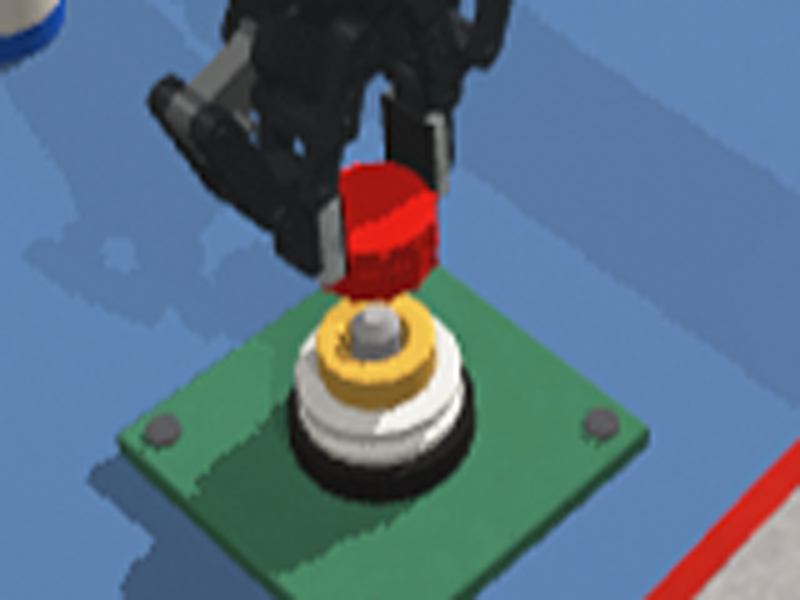

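>>> arm_command(
  targets=[
    {"dp": [0.01, -0.001, 0], "turn": [0, 0, 0], "grip": -0.5},
    {"dp": [0.01, 0, 0], "turn": [0, 0, 0], "grip": -0.5},
    {"dp": [0, 0, 0], "turn": [0, 0, 0], "grip": -0.5},
    {"dp": [0, 0, 0], "turn": [0, 0, 0], "grip": -0.5},
    {"dp": [0, 0, 0], "turn": [0, 0, 0], "grip": -0.5},
  ],
)

```text
clock: 31.75
position: [0.4877, 0.2732, 0.2631]
ee_rot: [0.0, 0.707, -0.0, -0.707]
contact_force: [0.1, -0.7, 0.0]
width: 0.0384
```

```bash
python3 -c "
from h import *
go(.4880,.2720,.2466)
crop(manip.get_image('side'),190,230,160,120,5,'s14')
go(.4880,.2720,.2466)"
```

```text
t 31.75 pos [0.4877 0.2732 0.2631] F [ 0.1 -0.7  0. ] w 0.0384 dp_tool_mm [16.5  1.2 -0.3] tilt turn->down deg [-0. -0. -0.] yaw of y -90.0
t 31.8 pos [0.4878 0.2733 0.2633] F [-0.5  0.7 -0.4] w 0.0381 dp_tool_mm [16.7  1.3 -0.2] tilt turn->down deg [-0.   -0.02  0.  ] yaw of y -90.0
```

View pics/s14.png

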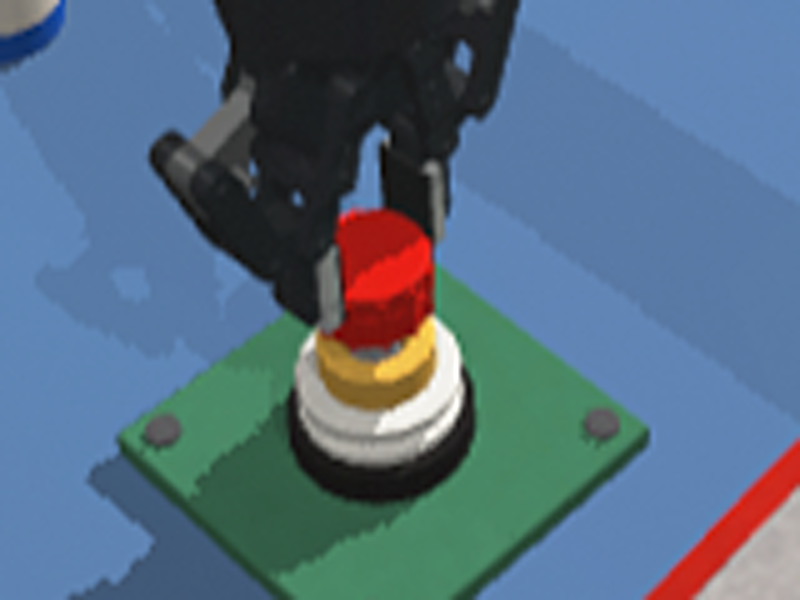

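>>> arm_command(
  targets=[
    {"dp": [0, 0.001, 0], "turn": [0, 0, 0], "grip": -0.5},
    {"dp": [0.005, 0, 0], "turn": [0, 0, 0], "grip": -0.5},
    {"dp": [0.005, 0, 0], "turn": [0, 0, 0], "grip": -0.5},
    {"dp": [0.004, 0, 0], "turn": [0, 0, 0], "grip": -0.5},
    {"dp": [0.002, 0, 0], "turn": [0, 0, 0], "grip": -0.5},
    {"dp": [0, 0, 0], "turn": [0, 0, 0], "grip": -0.5},
    {"dp": [0, 0, 0], "turn": [0, 0, 0], "grip": -0.5},
  ],
)

```text
clock: 32.5
position: [0.4877, 0.2722, 0.2471]
ee_rot: [-0.0, 0.707, -0.0, -0.707]
contact_force: [0.5, -0.7, -0.3]
width: 0.0383
```

```bash
python3 -c "
from h import *
crop(manip.get_image('side'),190,230,160,120,5,'s15')
go(.4880,.2720,.2466)"
```

```text
t 32.55 pos [0.4877 0.2722 0.2471] F [-1.   0.8 -0.6] w 0.0384 dp_tool_mm [ 0.5  0.2 -0.3] tilt turn->down deg [ 0.   -0.01 -0.  ] yaw of y -90.0
```

View pics/s15.png

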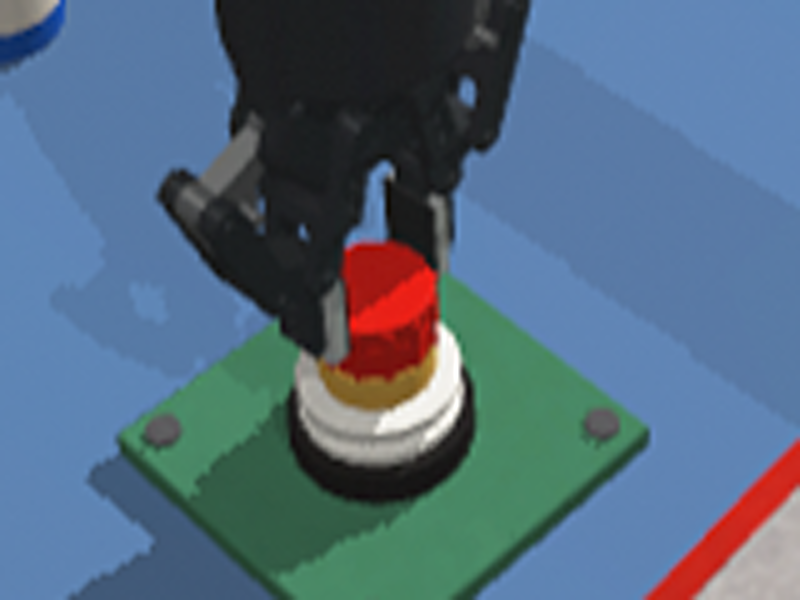

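>>> arm_command(
  targets=[
    {"dp": [0.001, 0, 0], "turn": [0, 0, 0], "grip": -0.5},
    {"dp": [0, 0, 0], "turn": [0, 0, 0], "grip": -0.5},
    {"dp": [0, 0, 0], "turn": [0, 0, 0], "grip": 0.4},
    {"dp": [0, 0, 0], "turn": [0, 0, 0], "grip": 0.4},
    {"dp": [0, 0, 0], "turn": [0, 0, 0], "grip": 0.4},
    {"dp": [0, 0, 0], "turn": [0, 0, 0], "grip": 0.4},
    {"dp": [0, 0, 0], "turn": [0, 0, 0], "grip": 0.4},
    {"dp": [-0.005, 0, 0], "turn": [0, 0, 0], "grip": 0.6},
  ],
)

```text
clock: 33.35
position: [0.4873, 0.2721, 0.2507]
ee_rot: [-0.0, -0.707, 0.0, 0.708]
contact_force: [0.6, -0.9, 0.6]
width: 0.0682
```

>>> arm_command(
  targets=[
    {"dp": [-0.015, 0, 0], "turn": [0, 0, 0], "grip": 1},
    {"dp": [-0.03, 0, 0], "turn": [0, 0, 0], "grip": 1},
    {"dp": [-0.03, 0, 0], "turn": [0, 0, 0], "grip": 1},
    {"dp": [0, 0, 0], "turn": [0, 0, 0], "grip": 1},
    {"dp": [0, 0, 0], "turn": [0, 0, 0], "grip": 1},
    {"dp": [0, 0, 0], "turn": [0, 0, 0], "grip": 1},
  ],
)

```text
clock: 33.95
position: [0.4871, 0.272, 0.3254]
ee_rot: [-0.0, -0.707, 0.0, 0.708]
contact_force: [-0.7, -0.0, -0.1]
width: 0.0853
```

```bash
python3 wl.py w26 .4872 .2720 .086 .040 .4872 .2720 .028 .064;python3 -c "
from h import *
go(.4872,.2720,.32)
crop(manip.get_image('side'),190,230,160,120,5,'s16')
cv2.imwrite('pics/t3.png',manip.get_image('top')[:,:,::-1])"
```

```text
t 34.0 pos [0.4871 0.272  0.325 ] F [-0.8  0.8 -0.3] w 0.0857 dp_tool_mm [ 5.  -0.1 -0.1] tilt turn->down deg [ 0.    0.13 -0.06] yaw of y -90.01
```

View pics/w26.png

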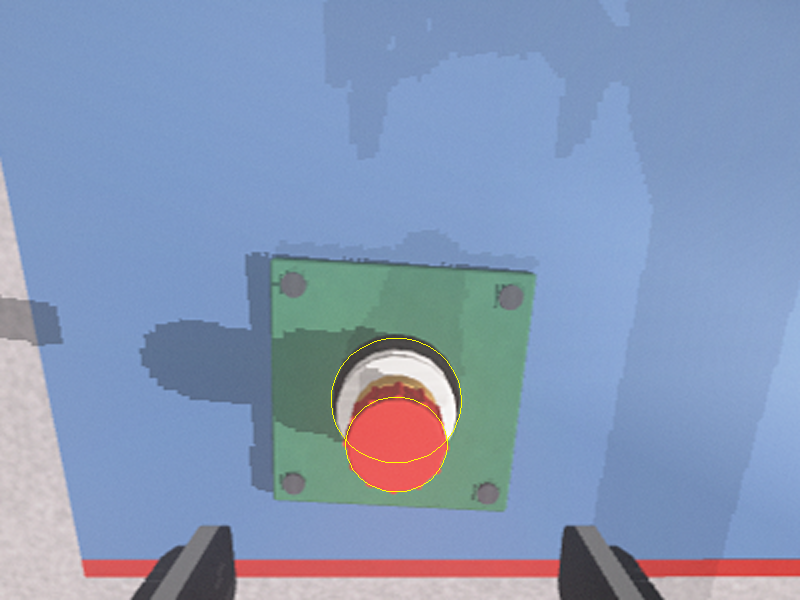

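View pics/s16.png

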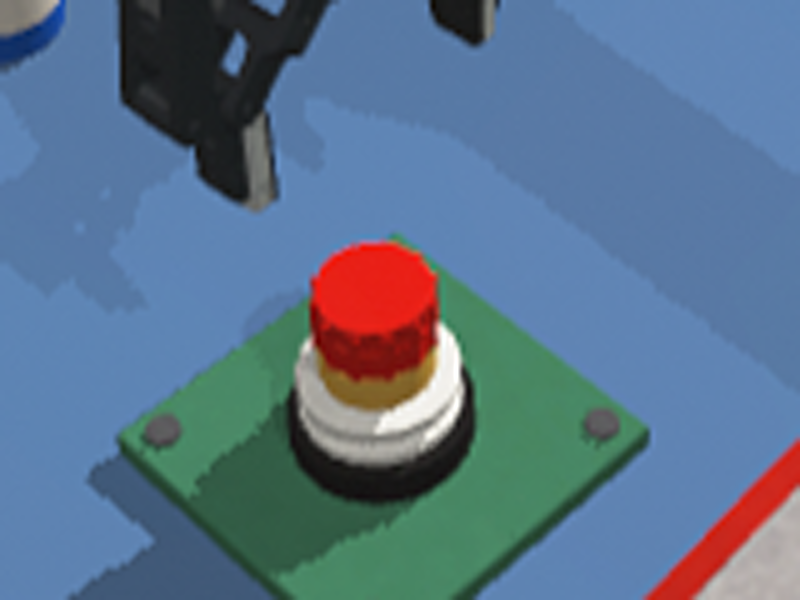

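View pics/t3.png

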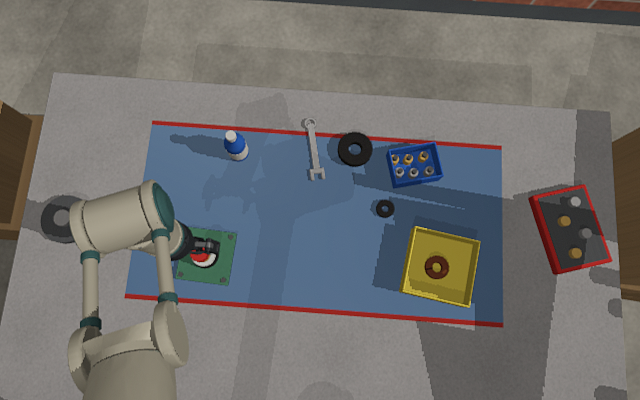

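The cap is on and the overlay matches at (397,445). The stack is upright, the rusty ring is in the bin at (437,267), and the bystanders haven't moved. The gripper is clear, so I'm handing in.

```bash
python3 -c "
from rig import manip
print(manip.sign_off())"
```

```text
the job is handed in; nothing more can be done
None
```

The idler is rebuilt and handed in at about 34 s of the 115 s; the sign-off gives no verdict.

I put the rusty ring in the yellow bin. Then I slid on the rubber ring, the pulley, the spacer and the cap in that order, letting each go before fetching the next. Of the three black rings, I used the 64 mm one.

- **Stack:** In the last wrist picture the circles drawn for the cap and the rubber ring at their home heights fell on the parts. The pulley's and spacer's circles matched when each was placed. The side view shows the stack upright.
- **Scrap and bystanders:** The last top view shows the rusty ring lying in the bin near its centre. The oil bottle, wrench and blue bin look to be where they started.
- **Gripper:** It was open and well above the cap at hand-in, with under 1.2 N measured on the tool.
- **Disagreement:** The top camera put the pin about 3 mm off in y compared with the wrist camera (0.2688 against 0.272 m). I used the wrist value, and every part slid on without noticeable force.

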